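# Pack cement cores and secure the transport case

## Task

Pack the round cement cores that stand on the bench for transport: stand each one, steel end cap down, in a foam cell of its own in the open case, then swing the lid over and press it fully shut past its catch, and only then turn both turnbuttons square across the edge of the lid. Leave the cement cubes and the other things on the bench where they are.

Things in the scene. Friction and masses are not known exactly. Their poses are not given: they have to be found in the camera images.
- case: Open aluminium case, fixed, 226 (x) x 136 (y) x 92 mm high, walls and floor 6 mm. Origin: centre of underside, on the bench; hinge wall at +y, parallel to x; front wall at -y, facing the cores, with two ledges (to y=-98, z=96) for the turnbuttons. Dark foam fills it to z=48 mm, with six 44 mm square cells down to the floor. A core in a cell stands 33 mm proud of the foam, 11 mm below the rim.
- cell0 (a point): Centre of the mouth of foam cell 0 (44 x 44 mm square, aligned with the case, 42 mm deep), at x=-62, y=-38, z=48 mm in the case's frame. Each cell takes one core; any cell will do.
- cell1 (a point): Centre of the mouth of foam cell 1 (44 x 44 mm square, aligned with the case, 42 mm deep), at x=0, y=-38, z=48 mm in the case's frame. Each cell takes one core; any cell will do.
- cell2 (a point): Centre of the mouth of foam cell 2 (44 x 44 mm square, aligned with the case, 42 mm deep), at x=62, y=-38, z=48 mm in the case's frame. Each cell takes one core; any cell will do.
- cell3 (a point): Centre of the mouth of foam cell 3 (44 x 44 mm square, aligned with the case, 42 mm deep), at x=-62, y=12, z=48 mm in the case's frame. Each cell takes one core; any cell will do.
- cell4 (a point): Centre of the mouth of foam cell 4 (44 x 44 mm square, aligned with the case, 42 mm deep), at x=0, y=12, z=48 mm in the case's frame. Each cell takes one core; any cell will do.
- cell5 (a point): Centre of the mouth of foam cell 5 (44 x 44 mm square, aligned with the case, 42 mm deep), at x=62, y=12, z=48 mm in the case's frame. Each cell takes one core; any cell will do.
- lid_hinge (a point): Middle of the lid's hinge line, which runs along the case's x axis: x=0, y=68, z=92 mm in the case's frame. Fixed.
- lid (a joint): Lid angle (rad): 0 shut, flat on the rim; grows as it opens; 1.57 upright; starts at 1.75 to 1.93, stop at 1.95. Aluminium plate 226 x 136 x 8 mm; stiff hinge (0.3 N m), stays where left. A 60 mm wide tab juts out 14 mm from the middle of its free edge, with a lip 18 mm down. At about 0.09 the lip meets a spring ball catch: press the tab down, about 10 N, till it snaps past to 0.
- lid_edge (a point): Point on the lid: middle of its free edge, on its outer face, 136 mm from the hinge line (8 mm off the hinge plane, the plate's thickness).
- button_a (a joint): Angle (rad) of the turnbutton at the case's -x end: steel bar 56 x 12 x 18 mm tall, turning about a vertical pivot through its middle at x=-75, y=-84 mm of the case's frame, z 102 to 120. 0: along the case's x axis, clear of the lid; grows counter-clockwise from above; 1.57: square across, one end 12 mm over the shut lid. Stops -0.35, 1.6; starts within 0.25 of 0. Light friction, stays where left.
- button_b (a joint): Angle (rad) of the turnbutton at the case's +x end: steel bar 56 x 12 x 18 mm tall, turning about a vertical pivot through its middle at x=+75, y=-84 mm of the case's frame, z 102 to 120. 0: along the case's x axis, clear of the lid; grows counter-clockwise from above; 1.57: square across, one end 12 mm over the shut lid. Stops -0.35, 1.6; starts within 0.25 of 0. Light friction, stays where left.
- core1: Cylindrical core of hardened grey cement, 30 mm diameter, 75 mm tall over all, on a dark steel end cap (its lowest 16 mm, 36 mm diameter), about 230 g, cap-heavy (centre of mass 24 mm up: pinched lightly near its top, a fallen one swings cap down), standing on the bench, cap down. Origin: centre of its lower end; z runs along it, up. None from the start if absent (3 to 5 are there).
- core2: Cylindrical core of hardened grey cement, 30 mm diameter, 75 mm tall over all, on a dark steel end cap (its lowest 16 mm, 36 mm diameter), about 230 g, cap-heavy (centre of mass 24 mm up: pinched lightly near its top, a fallen one swings cap down), standing on the bench, cap down. Origin: centre of its lower end; z runs along it, up. None from the start if absent (3 to 5 are there).
- core3: Cylindrical core of hardened grey cement, 30 mm diameter, 75 mm tall over all, on a dark steel end cap (its lowest 16 mm, 36 mm diameter), about 230 g, cap-heavy (centre of mass 24 mm up: pinched lightly near its top, a fallen one swings cap down), standing on the bench, cap down. Origin: centre of its lower end; z runs along it, up. None from the start if absent (3 to 5 are there).
- core4: Cylindrical core of hardened grey cement, 30 mm diameter, 75 mm tall over all, on a dark steel end cap (its lowest 16 mm, 36 mm diameter), about 230 g, cap-heavy (centre of mass 24 mm up: pinched lightly near its top, a fallen one swings cap down), standing on the bench, cap down. Origin: centre of its lower end; z runs along it, up. None from the start if absent (3 to 5 are there).
- core5: Cylindrical core of hardened grey cement, 30 mm diameter, 75 mm tall over all, on a dark steel end cap (its lowest 16 mm, 36 mm diameter), about 230 g, cap-heavy (centre of mass 24 mm up: pinched lightly near its top, a fallen one swings cap down), standing on the bench, cap down. Origin: centre of its lower end; z runs along it, up. None from the start if absent (3 to 5 are there).
- cube1: Bystander: 50 mm cube of the same grey cement, 280 g, among the cores; leave it where it is. Origin: centre of its underside.
- cube2: Bystander: 50 mm cube of the same grey cement, 280 g, among the cores; leave it where it is. Origin: centre of its underside.
- cube3: Bystander: 50 mm cube of the same grey cement, 280 g, among the cores; leave it where it is. Origin: centre of its underside.
- weight: Bystander: brass weight, cylinder 56 mm diameter x 35 mm. Origin under its centre. Leave alone.
- beaker: Bystander: clear plastic beaker, 66 mm across x 85 mm, standing. Origin under its centre. Leave alone.
- spatula: Bystander: spatula with a wooden handle, lying beside the case. Leave alone.
- bottle: Bystander: white plastic jar with a blue cap, 60 mm across x 90 mm, standing. Origin under its centre. Leave alone.

How it is judged (in metres and radians):
On the way, in this order (a step that is already met when the one before it is completed fails the run):
1. every core stands end-down in a cell while the lid is open (z of core1 in the frame of case between -0.01 and 0.02 m and x of core1 in the frame of case between -0.09 and 0.09 m and y of core1 in the frame of case between -0.065 and 0.035 m and angle between each of core1, core2, core3, core4, core5's own z axis and vertical below 0.25 rad and z of core2 in the frame of case between -0.01 and 0.02 m and x of core2 in the frame of case between -0.09 and 0.09 m and y of core2 in the frame of case between -0.065 and 0.035 m and z of core3 in the frame of case between -0.01 and 0.02 m and x of core3 in the frame of case between -0.09 and 0.09 m and y of core3 in the frame of case between -0.065 and 0.035 m and z of core4 in the frame of case between -0.01 and 0.02 m and x of core4 in the frame of case between -0.09 and 0.09 m and y of core4 in the frame of case between -0.065 and 0.035 m and z of core5 in the frame of case between -0.01 and 0.02 m and x of core5 in the frame of case between -0.09 and 0.09 m and y of core5 in the frame of case between -0.065 and 0.035 m and value of joint lid above 0.5 rad), for 0.2 s.
2. the lid is pressed shut past its catch, all cores inside (z of core1 in the frame of case between -0.01 and 0.02 m and x of core1 in the frame of case between -0.09 and 0.09 m and y of core1 in the frame of case between -0.065 and 0.035 m and angle between each of core1, core2, core3, core4, core5's own z axis and vertical below 0.25 rad and z of core2 in the frame of case between -0.01 and 0.02 m and x of core2 in the frame of case between -0.09 and 0.09 m and y of core2 in the frame of case between -0.065 and 0.035 m and z of core3 in the frame of case between -0.01 and 0.02 m and x of core3 in the frame of case between -0.09 and 0.09 m and y of core3 in the frame of case between -0.065 and 0.035 m and z of core4 in the frame of case between -0.01 and 0.02 m and x of core4 in the frame of case between -0.09 and 0.09 m and y of core4 in the frame of case between -0.065 and 0.035 m and z of core5 in the frame of case between -0.01 and 0.02 m and x of core5 in the frame of case between -0.09 and 0.09 m and y of core5 in the frame of case between -0.065 and 0.035 m and value of joint lid below 0.03 rad), for 0.2 s.
3. both turnbuttons are turned across the edge of the shut lid (value of joint each of button_a, button_b above 1.25 rad and value of joint lid below 0.03 rad), for 0.2 s.
At the end, for the whole second after the job is handed in: Every core present stands in a cell (foot within 20 mm of the case's underside level, tilted less than 0.25 rad), the lid is shut (below 0.03 rad), and both turnbuttons are turned beyond 1.25 rad and at rest (all of step 3 and z of core1 in the frame of case between -0.01 and 0.02 m and x of core1 in the frame of case between -0.09 and 0.09 m and y of core1 in the frame of case between -0.065 and 0.035 m and angle between each of core1, core2, core3, core4, core5's own z axis and vertical below 0.25 rad and z of core2 in the frame of case between -0.01 and 0.02 m and x of core2 in the frame of case between -0.09 and 0.09 m and y of core2 in the frame of case between -0.065 and 0.035 m and z of core3 in the frame of case between -0.01 and 0.02 m and x of core3 in the frame of case between -0.09 and 0.09 m and y of core3 in the frame of case between -0.065 and 0.035 m and z of core4 in the frame of case between -0.01 and 0.02 m and x of core4 in the frame of case between -0.09 and 0.09 m and y of core4 in the frame of case between -0.065 and 0.035 m and z of core5 in the frame of case between -0.01 and 0.02 m and x of core5 in the frame of case between -0.09 and 0.09 m and y of core5 in the frame of case between -0.065 and 0.035 m and velocity of joint each of lid, button_a, button_b below 0.05 rad/s); the robot touches nothing.
It fails at once if a cement cube or another bystander is moved more than 30 mm (distance of any of cube1, cube2, cube3, weight, beaker, spatula, bottle from where it was at the start of the episode above 0.03 m).
Of core1, core2, core3, core4, core5 only 3 to 5 are there at a start; the rules pass over those that are not, and their reading is None.
At some moment in a run one of core1, core2, core3, core4, core5 may be knocked a few centimetres aside while the robot is not near it.
It also fails if it takes over 210 s, if anything falls off the work surface, if the arm or the gripper's body presses on something with over 40 N, if the wrist force passes 120 N, or if a joint passes its speed limit or range.

## Robot

A 6-joint arm with a two-finger parallel gripper is mounted at the origin on the work surface. World frame = base frame: x ahead of the robot, y to its left, z up, the work surface at z = 0. Lengths are in mm, angles in degrees, forces in N, time in s.
With the tool pointing down it reaches from about 300 to 850 mm from the base axis. Payload 4.2 kg.
Tool frame: the origin (TCP) lies on the centre line of the jaws, within the pads' length; the fingertips stand 14 mm ahead of it and the grasp point (between the pads) lies 5 mm behind it; z points along the fingers, y is the line along which they close (so a half turn about z gives the same grasp; the last joint's range is limited). The gripper opens to 91 mm and grips with 3 to 60 N. Pads are 32 mm wide; open, the fingers measure 118 mm over their backs; the gripper's body (76 mm by 178 mm) begins 60 mm behind the grasp point.
Start: joints at [66.349, 18.312, 89.639, -0, 72.044, -1.146], TCP at [220.1, 531.223, 227.976] pointing down, gripper open.
Joint ranges: [-177.97, 177.97], [-48.28, 115.42], [12.27, 149.76], [-77.06, 257.06], [2.81, 150.46], [-146.56, 146.56]. Speed limits (degrees/s): [147.25, 147.25, 180, 180, 180, 180].

## Interface

Orientations are given as [roll, pitch, yaw] about the fixed x, y, z axes, in that order (R = Rz(yaw) Ry(pitch) Rx(roll)).
In Python, from workcell import * gives the robot as it stands. The module is installed in compiled form; this text tells all that it offers.
- The arm moves only by the shell command python3 -m crank 'ROWS' [FORCE]. ROWS is JSON, a list of rows, each an object of numbers: "grip": the finger opening in m, from 0 to 0.0912; "x", "y", "z": the shift along the tool's x, y, z in m; "yaw": the turn about the tool's z in rad. In form: [{"grip": .., "x": .., "y": .., "z": .., "yaw": ..}, ...]. A call has exactly 5 rows; each row is the pose to reach, as a shift and turn from the pose commanded when the call began, along the tool's axes at that moment; what a row does not reach only later rows make up. A row lasts 1/12 s, in which the tool goes at most 41.7 mm and 7.16 degrees, less where a joint would pass 70% of its speed; a pose out of reach is approached as far as the arm can. A call with a gripper value outside its range is refused whole. The fingers move at their own pace and stop on an object; FORCE is the grip in N (left out, the last holds). Time passes only in rows, so rows that repeat a pose let the fingers close, or fill a call up. It gives the time, the measured TCP pose, the force, the opening and the grip force at its end, in the units of the state.
- state(): the state, without advancing time (a new reading comes with each control period).
- grab_frame(name): name is "side" or "top"; returns the picture (384x512x3 uint8, red, green, blue); there is no depth.
- camera_model(name): a dict with "intrinsics" (3x3 intrinsics, pixels), "distortion" ([k1, k2, p1, p2, k3] as OpenCV has them; the pictures are not rectified), "R" (3x3) and "t" (3): a world point X has camera coordinates R X + t. Camera axes: x right, y down, z forward; pixel columns grow to the right and rows downward; lengths in mm; the calibration is good to about 2 mm. A picture is of the moment at which its call begins. camera_model takes no time and is no camera call.
- job_done(): hands the job in; it is judged then, once.
The state is a dict: "time_s": time; "qpos": joint angles; "qvel": joint speeds; "effort": joint torques, N m; "ee_pos": TCP position; "ee_rot": TCP orientation; "force": force on the tool from outside, world axes, zero at the start; "torque": the same for the moment, N m; "gripper_width": finger opening in mm; "gripper_force": force on a finger pad.
Only numpy, scipy, OpenCV 4.12 (cv2) and the standard library are available. Lean on these libraries where they do the work, as an engineer would, in place of code of your own. Each camera call takes 0.05 s, during which the arm holds its last target. There are 200 camera calls.

## Working session

There is one attempt and no reset: what is moved stays moved. The work goes in short steps, Python scripts to look and compute and a shell command to move; the robot and the scene stay as the last step left them, time stands still between calls to the robot, and variables do not carry over. Pictures are saved under pics/ and viewed, at most 14 in all, crops included, and the job is handed in when it is done.

```bash
mkdir -p pics; python3 - <<'E'
from workcell import *
import cv2
for n in("side","top"):
    f=grab_frame(n); cv2.imwrite(f"pics/{n}0.png",cv2.resize(f[:,:,::-1],(800,600),interpolation=cv2.INTER_CUBIC))
    m=camera_model(n); print(n,m)
print(state())
E
```

```text
side {'intrinsics': array([[482.87183923,   0.        , 264.93062828],
       [  0.        , 482.87183923, 179.78619817],
       [  0.        ,   0.        ,   1.        ]]), 'distortion': array([-0.0367264,  0.       ,  0.       ,  0.       ,  0.       ]), 'R': array([[ 0.90607748, -0.42305632, -0.00685179],
       [-0.2757598 , -0.57816943, -0.76790406],
       [ 0.32090517,  0.69767003, -0.64052823]]), 't': array([-518.08241849,  239.01829238, 1055.56698181])}
top {'intrinsics': array([[414.86105865,   0.        , 253.2935814 ],
       [  0.        , 414.86105865, 192.83242936],
       [  0.        ,   0.        ,   1.        ]]), 'distortion': array([-0.12221051,  0.        ,  0.        ,  0.        ,  0.        ]), 'R': array([[ 0.00873848, -0.99949016,  0.03070929],
       [-0.99059976, -0.01284512, -0.13618783],
       [ 0.13651286, -0.02923054, -0.99020696]]), 't': array([  13.06991485,  572.54586099, 1156.71341752])}
{'time_s': 0.1, 'qpos': array([ 6.63463710e+01,  1.83453634e+01,  8.97008906e+01, -2.47970135e-03,
        7.20434400e+01, -1.14487595e+00]), 'qvel': array([ 0.08890809, -0.14089284, -0.13095114, -0.10642264,  0.03331619,
       -0.03107808]), 'effort': array([ 1.53326771e-03, -4.13336742e+01, -2.32508290e+01,  7.31306942e-02,
        4.22820286e-02, -5.68425639e-05]), 'ee_pos': array([219.94810941, 530.79014967, 227.22055843]), 'ee_rot': array([-1.79910277e+02,  5.65114420e-04,  1.57492014e+02]), 'force': array([-0.2101114 , -0.68648719,  0.15483275]), 'torque': array([ 0.04365596, -0.02090526, -0.03765087]), 'gripper_force': 0.0, 'gripper_width': 90.71913792964796}
```

View pics/side0.png

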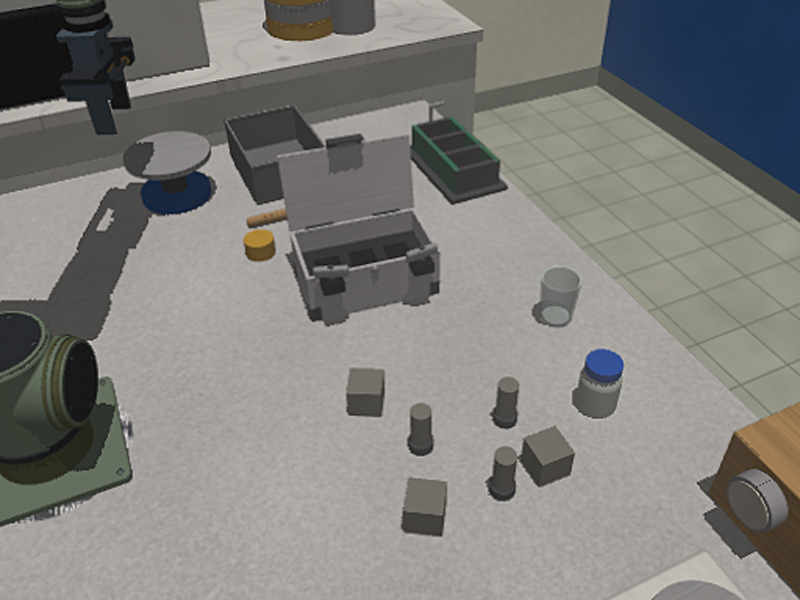

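View pics/top0.png

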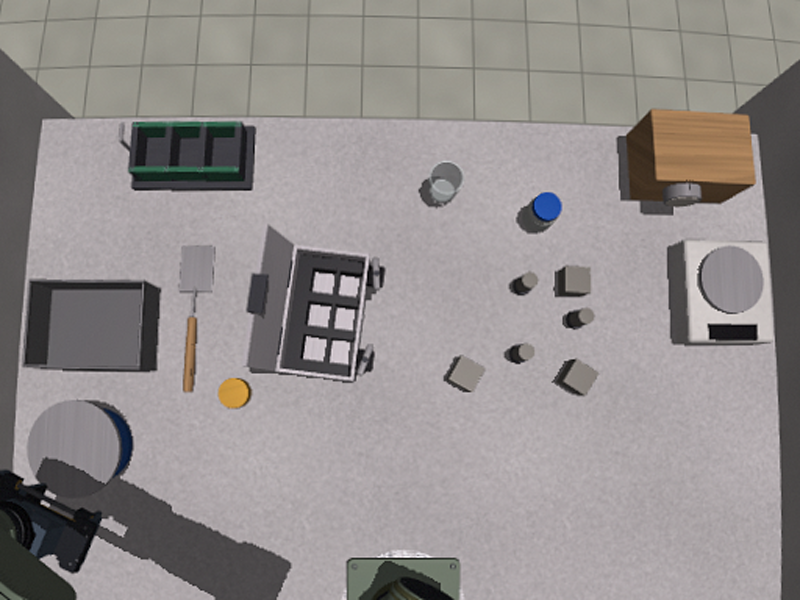

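```bash
cat > h.py <<'E'
import numpy as np, cv2, json
from workcell import *
def ray(n,uv):
    m=camera_model(n); p=cv2.undistortPoints(np.array([[uv]],float),m["intrinsics"],np.array(m["distortion"]))[0,0]
    R=np.array(m["R"]);d=R.T@np.r_[p,1];return -R.T@np.array(m["t"]),d/np.linalg.norm(d)
def atz(n,uv,z):
    o,d=ray(n,uv);return o+d*(z-o[2])/d[2]
def tri(s,t):
    (a,d),(b,e)=ray("side",s),ray("top",t)
    k=np.linalg.lstsq(np.c_[d,-e],b-a,rcond=None)[0];p,q=a+d*k[0],b+e*k[1];return (p+q)/2,np.linalg.norm(p-q)
def proj(n,X):
    m=camera_model(n);return cv2.projectPoints(np.array(X,float).reshape(-1,3),cv2.Rodrigues(np.array(m["R"]))[0],np.array(m["t"]),m["intrinsics"],np.array(m["distortion"]))[0][:,0]
def crop(f,x0,y0,w,h,s,step=10):
    c=cv2.resize(f[y0:y0+h,x0:x0+w,::-1],None,fx=s,fy=s,interpolation=cv2.INTER_CUBIC)
    for x in range(-(-x0//step)*step,x0+w,step):
        X=int((x+.5-x0)*s);cv2.line(c,(X,0),(X,6),(0,0,255),1);
        if x%20==0: cv2.putText(c,str(x),(X-10,18),0,.35,(0,0,255),1)
    for y in range(-(-y0//step)*step,y0+h,step):
        Y=int((y+.5-y0)*s);cv2.line(c,(0,Y),(6,Y),(0,0,255),1)
        if y%20==0: cv2.putText(c,str(y),(8,Y+4),0,.35,(0,0,255),1)
    return c
def hcat(*cs):
    H=max(c.shape[0] for c in cs);return np.hstack([cv2.copyMakeBorder(c,0,H-c.shape[0],0,0,0) for c in cs])
E
python3 - <<'E'
from h import *
t=grab_frame("top");s=grab_frame("side")
cv2.imwrite("pics/c1.png",crop(t,156,140,106,112,5.3)); 
cv2.imwrite("pics/c2.png",hcat(crop(t,284,164,108,92,3.6),crop(s,222,226,152,120,2.7)))
cv2.imwrite("pics/c3.png",crop(s,170,80,118,130,4.6))
E
```

```text
(no output)
```

View pics/c1.png

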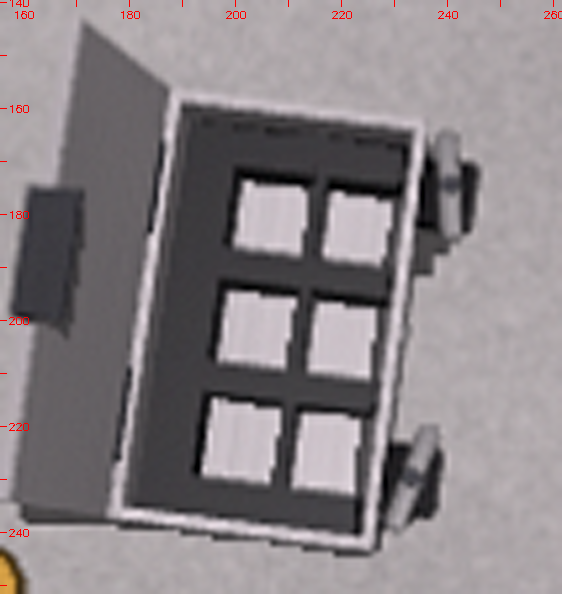

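View pics/c2.png

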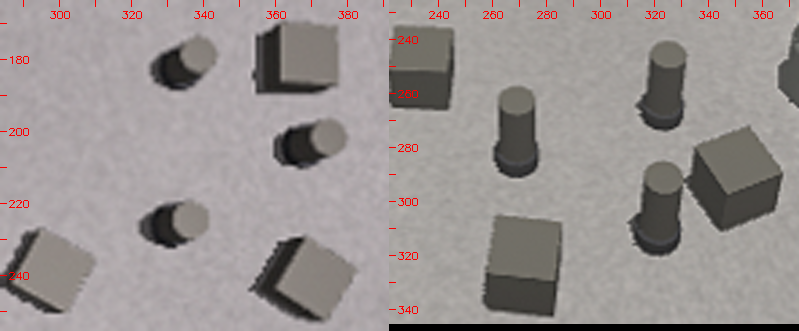

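View pics/c3.png

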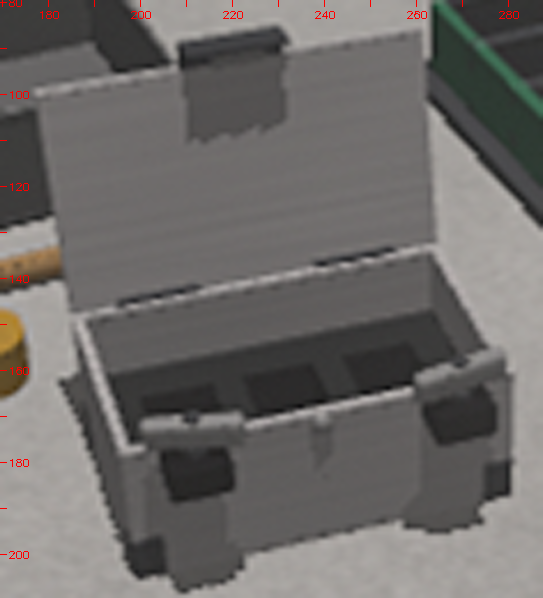

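```bash
python3 - <<'E'
from h import *
from scipy.optimize import least_squares
c1=lambda X,Y:(X/5.3+155.5,Y/5.3+139.5)
c3=lambda X,Y:(X/4.6+169.5,Y/4.6+79.5)
for n,s,t in(("A",(324.5,245.1),(338.5,178.2)),("B",(323,291.1),(375.2,201.3)),("C",(268.9,261.8),(336.3,224.6))):
    p,e=tri(s,t);print(n,p.round(1),e.round(1),np.hypot(*p[:2]).round(),"top@75",atz("top",t,75).round(1),"side@75",atz("side",s,75).round(1))
T={"hp":c1(172,90),"fp":c1(425,124),"fm":c1(375,548),"hm":c1(112,512)}
S={"hm":c3(75,318),"hp":c3(435,247),"fm":c3(125,455),"fp":c3(512,368)}
L={"hp":(113,68),"fp":(113,-68),"fm":(-113,-68),"hm":(-113,68)}
for k in T:print(k,[v.round(1) for v in np.atleast_1d(tri(S[k],T[k])[0])],round(tri(S[k],T[k])[1],1))
def pts(v,lo):
    c,s=np.cos(v[2]),np.sin(v[2]);return [v[0]+c*lo[0]-s*lo[1],v[1]+s*lo[0]+c*lo[1],v[3]]
def res(v):
    return np.r_[tuple((proj("top",pts(v,L[k]))[0]-T[k]) for k in T)+tuple(proj("side",pts(v,L[k]))[0]-S[k] for k in S)]
r=least_squares(res,[600,250,-.1,92]);v=r.x;print("case",v[:2].round(1),np.degrees(v[2]).round(2),"z",v[3].round(1),"resid",res(v).reshape(-1,2).round(1).tolist())
json.dump([v[0],v[1],v[2]],open("case.json","w"))
for i in range(6): print(i,np.round(pts(v,(-62+62*(i%3),-38 if i<3 else 12))[:2],1))
for n,xy in (("b",[(443,130),(455,240)]),("a",[(432,428),(395,532)])):
    P=[atz("top",c1(*q),120) for q in xy];print(n,((P[0]+P[1])/2).round(1),np.degrees(np.arctan2(*(P[0]-P[1])[1::-1])).round(1), np.linalg.norm(P[0]-P[1]).round(), "expect",np.round(pts(v,(75 if n=="b" else -75,-84)),1))
# lid angle from free edge corners side view
for q,sx in((c3(35,92),-113),(c3(420,30),113)):
    f=lambda a:proj("side",[[*pts(v,(sx,68-136*np.cos(a)))[:2],92+136*np.sin(a)]])[0]-q
    print(least_squares(lambda a:f(a[0]),[1.8]).x,)
for n,q in(("cubeA",(308,57)),("cubeB",(318,277)),("cubeC",(62,272))):print(n,atz("top",(q[0]/3.6+283.5,q[1]/3.6+163.5),50).round(0))
E
```

```text
A [ 612.4 -221.8   73.2] 0.8 651.0 top@75 [ 612.5 -221.5   75. ] side@75 [ 611.  -223.1   75. ]
B [ 547.4 -327.    73.3] 0.9 638.0 top@75 [ 547.6 -326.6   75. ] side@75 [ 546.1 -328.    75. ]
C [ 481.3 -213.2   74.3] 1.3 526.0 top@75 [ 480.7 -212.8   75. ] side@75 [ 481.7 -213.8   75. ]
hp [np.float64(665.3), np.float64(204.2), np.float64(88.9)] 0.4
fp [np.float64(649.3), np.float64(70.1), np.float64(93.5)] 2.5
fm [np.float64(427.9), np.float64(92.8), np.float64(92.1)] 1.4
hm [np.float64(443.8), np.float64(228.4), np.float64(89.3)] 0.2
case [546.9 149.2] -6.1 z 90.3 resid [[-0.3, -0.4], [0.4, -1.1], [-0.2, -0.0], [-0.2, 0.8], [-0.8, -0.2], [0.3, -0.6], [-0.5, 0.5], [0.5, 0.9]]
0 [481.2 118. ]
1 [542.9 111.4]
2 [604.5 104.8]
3 [486.5 167.7]
4 [548.2 161.1]
5 [609.8 154.5]
b [611.1  57.4 120. ] 6.9 57.0 expect [612.5  57.7  90.3]
a [460.9  73.2 120. ] -18.8 55.0 expect [463.4  73.6  90.3]
[1.78567255]
[1.74383722]
cubeA [ 615. -318.   50.]
cubeB [ 437. -322.   50.]
cubeC [ 441. -116.   50.]
```

```bash
python3 -m crank '[{"z":-0.02,"yaw":0.12,"grip":0.05},{"z":-0.04,"yaw":0.24,"grip":0.05},{"z":-0.06,"yaw":0.36,"grip":0.05},{"z":-0.08,"yaw":0.48,"grip":0.05},{"z":-0.1,"yaw":0.6,"grip":0.05}]' 25
python3 -m crank '[{"yaw":0.12,"grip":0.05},{"yaw":0.24,"grip":0.05},{"yaw":0.36,"grip":0.05},{"yaw":0.48,"grip":0.05},{"yaw":0.6,"grip":0.05}]' 25
python3 -m crank '[{"yaw":0.085,"grip":0.05},{"yaw":0.085,"grip":0.05},{"yaw":0.085,"grip":0.05},{"yaw":0.085,"grip":0.05},{"yaw":0.085,"grip":0.05}]' 25
cat >> h.py <<'E'
def goto(*targets):
    "print tool-axis shifts [m] from the present pose to world targets; yaw shift to the case's yaw"
    cx,cy,a=json.load(open("case.json"));s=state();p=np.array(s["ee_pos"]);y=np.radians(s["ee_rot"][2])
    X=np.array([np.cos(y),np.sin(y),0]);Y=np.array([np.sin(y),-np.cos(y),0])
    for t in targets:
        d=np.array(t)-p;print(t,"-> x %.4f y %.4f z %.4f"%(X@d/1e3,Y@d/1e3,-d[2]/1e3),"yaw %.4f"%(((y-(a+np.pi/2))+np.pi/2)%np.pi-np.pi/2),"t %.1f"%s["time_s"])
def case(x,y,z):
    cx,cy,a=json.load(open("case.json"));c,s=np.cos(a),np.sin(a);return [cx+c*x-s*y,cy+s*x+c*y,z]
E
python3 -c "
from h import *
goto((330,60,330),(481.3,-213.3,200))"
```

```text
(330, 60, 330) -> x -0.2819 y -0.3930 z -0.1026 yaw 1.2845 t 0.2
(481.3, -213.3, 200) -> x -0.5263 y -0.5875 z 0.0274 yaw 1.2845 t 0.2validation failed for argument at $[0]...
validation failed for argument at $[0]...
validation failed for argument at $[0]...
```

```bash
python3 -m crank '[{"grip":0.05,"x":0,"y":0,"z":-0.02,"yaw":0.12},{"grip":0.05,"x":0,"y":0,"z":-0.04,"yaw":0.24},{"grip":0.05,"x":0,"y":0,"z":-0.06,"yaw":0.36},{"grip":0.05,"x":0,"y":0,"z":-0.08,"yaw":0.48},{"grip":0.05,"x":0,"y":0,"z":-0.1,"yaw":0.6}]' 25
python3 -m crank '[{"grip":0.05,"x":0,"y":0,"z":0,"yaw":0.12},{"grip":0.05,"x":0,"y":0,"z":0,"yaw":0.24},{"grip":0.05,"x":0,"y":0,"z":0,"yaw":0.36},{"grip":0.05,"x":0,"y":0,"z":0,"yaw":0.48},{"grip":0.05,"x":0,"y":0,"z":0,"yaw":0.6}]'
python3 -m crank '[{"grip":0.05,"x":0,"y":0,"z":0,"yaw":0.085},{"grip":0.05,"x":0,"y":0,"z":0,"yaw":0.085},{"grip":0.05,"x":0,"y":0,"z":0,"yaw":0.085},{"grip":0.05,"x":0,"y":0,"z":0,"yaw":0.085},{"grip":0.05,"x":0,"y":0,"z":0,"yaw":0.085}]'
python3 -c "
from h import *
goto((330,60,330),(481.3,-213.3,200))"
```

```text
time_s: 0.62
ee_pos: [220.0, 531.0, 328.7]
ee_rot: [-180.0, 0.0, 122.8]
force: [-0.3, 0.2, -0.1]
gripper_width: 60.6
gripper_force: 0.0
time_s: 1.03
ee_pos: [220.0, 531.1, 327.7]
ee_rot: [-180.0, 0.0, 88.4]
force: [0.1, -1.0, -0.8]
gripper_width: 49.8
gripper_force: 0.0
time_s: 1.45
ee_pos: [220.1, 531.2, 327.9]
ee_rot: [-180.0, 0.0, 83.9]
force: [0.8, 0.2, -0.4]
gripper_width: 50.0
gripper_force: 0.0
(330, 60, 330) -> x -0.4570 y 0.1590 z -0.0021 yaw 0.0007 t 1.4
(481.3, -213.3, 200) -> x -0.7128 y 0.3383 z 0.1279 yaw 0.0007 t 1.4
```

```bash
python3 -m crank '[{"grip":0.05,"x":-0.03,"y":0.01,"z":0,"yaw":0},{"grip":0.05,"x":-0.06,"y":0.02,"z":0,"yaw":0},{"grip":0.05,"x":-0.09,"y":0.03,"z":0,"yaw":0},{"grip":0.05,"x":-0.12,"y":0.04,"z":0,"yaw":0},{"grip":0.05,"x":-0.15,"y":0.05,"z":0,"yaw":0}]'
python3 -m crank '[{"grip":0.05,"x":-0.03,"y":0.01,"z":0,"yaw":0},{"grip":0.05,"x":-0.06,"y":0.02,"z":0,"yaw":0},{"grip":0.05,"x":-0.09,"y":0.03,"z":0,"yaw":0},{"grip":0.05,"x":-0.12,"y":0.04,"z":0,"yaw":0},{"grip":0.05,"x":-0.15,"y":0.05,"z":0,"yaw":0}]'
python3 -m crank '[{"grip":0.05,"x":-0.03,"y":0.01,"z":0,"yaw":0},{"grip":0.05,"x":-0.06,"y":0.02,"z":0,"yaw":0},{"grip":0.05,"x":-0.09,"y":0.03,"z":0,"yaw":0},{"grip":0.05,"x":-0.12,"y":0.04,"z":0,"yaw":0},{"grip":0.05,"x":-0.15,"y":0.05,"z":0,"yaw":0}]'
python3 -m crank '[{"grip":0.05,"x":-0.03,"y":0.02,"z":0.01,"yaw":0},{"grip":0.05,"x":-0.06,"y":0.04,"z":0.03,"yaw":0},{"grip":0.05,"x":-0.09,"y":0.06,"z":0.05,"yaw":0},{"grip":0.05,"x":-0.12,"y":0.08,"z":0.07,"yaw":0},{"grip":0.05,"x":-0.15,"y":0.1,"z":0.09,"yaw":0}]'
python3 -c "
from h import *
goto((481.3,-213.3,180),(481.3,-213.3,67))"
```

```text
time_s: 1.87
ee_pos: [253.8, 375.3, 327.9]
ee_rot: [180.0, -0.0, 84.0]
force: [0.1, -0.4, -0.4]
gripper_width: 50.0
gripper_force: 0.0
time_s: 2.28
ee_pos: [287.4, 220.8, 328.1]
ee_rot: [180.0, -0.0, 84.0]
force: [1.6, 0.1, -0.7]
gripper_width: 50.1
gripper_force: 0.0
time_s: 2.7
ee_pos: [321.1, 66.3, 328.2]
ee_rot: [179.9, -0.0, 83.9]
force: [0.9, 0.7, -0.3]
gripper_width: 50.2
gripper_force: 0.0
time_s: 3.12
ee_pos: [405.0, -94.0, 237.4]
ee_rot: [179.9, -0.0, 83.9]
force: [0.5, 0.9, 0.2]
gripper_width: 49.9
gripper_force: 0.0
(481.3, -213.3, 180) -> x -0.1105 y 0.0886 z 0.0574 yaw -0.0003 t 3.1
(481.3, -213.3, 67) -> x -0.1105 y 0.0886 z 0.1704 yaw -0.0003 t 3.1
```

```bash
cat >> h.py <<'E'
def track(names="ABC"):
    C={"A":(612,-222.2),"B":(547.2,-327.2),"C":(481.2,-213.2)}
    for n in("side","top"):
        ref=cv2.resize(cv2.imread(f"pics/{n}0.png"),(512,384),interpolation=cv2.INTER_AREA);f=np.ascontiguousarray(grab_frame(n)[:,:,::-1])
        for k in names:
            q=proj(n,[[*C[k],0],[*C[k],75]]);x0,y0=(q.min(0)-13).astype(int);x1,y1=(q.max(0)+13).astype(int)
            t=ref[y0:y1,x0:x1];w=f[max(0,y0-40):y1+40,max(0,x0-40):x1+40]
            r=cv2.matchTemplate(w,t,cv2.TM_CCOEFF_NORMED);_,v,_,l=cv2.minMaxLoc(r);print(n,k,"shift",l[0]-min(40,x0),l[1]-min(40,y0),"score %.2f"%v)
E
python3 -m crank '[{"grip":0.05,"x":-0.03,"y":0.025,"z":0.01,"yaw":0},{"grip":0.05,"x":-0.06,"y":0.05,"z":0.03,"yaw":0},{"grip":0.05,"x":-0.09,"y":0.075,"z":0.05,"yaw":0},{"grip":0.05,"x":-0.1105,"y":0.0886,"z":0.06,"yaw":0},{"grip":0.05,"x":-0.1105,"y":0.0886,"z":0.06,"yaw":0}]'
python3 -c "
from h import *
track()
goto((481.3,-213.3,67))"
```

```text
time_s: 3.53
ee_pos: [482.2, -215.2, 174.8]
ee_rot: [-179.9, 0.0, 83.7]
force: [-0.1, 0.5, -0.4]
gripper_width: 50.4
gripper_force: 0.0
side A shift 0 0 score 1.00
side B shift 0 0 score 1.00
side C shift 0 0 score 0.56
top A shift 0 0 score 0.60
top B shift -35 -22 score 0.41
top C shift -15 -24 score 0.43
(481.3, -213.3, 67) -> x -0.0014 y 0.0008 z 0.1100 yaw -0.0015 t 3.6
```

```bash
python3 -m crank '[{"grip":0.05,"x":-0.001,"y":0.001,"z":0.03,"yaw":0},{"grip":0.05,"x":-0.001,"y":0.001,"z":0.06,"yaw":0},{"grip":0.05,"x":-0.001,"y":0.001,"z":0.09,"yaw":0},{"grip":0.05,"x":-0.001,"y":0.001,"z":0.11,"yaw":0},{"grip":0.05,"x":-0.001,"y":0.001,"z":0.11,"yaw":0}]' 25
python3 -m crank '[{"grip":0.015,"x":0,"y":0,"z":0,"yaw":0},{"grip":0.015,"x":0,"y":0,"z":0,"yaw":0},{"grip":0.015,"x":0,"y":0,"z":0,"yaw":0},{"grip":0.015,"x":0,"y":0,"z":0,"yaw":0},{"grip":0.015,"x":0,"y":0,"z":0,"yaw":0}]' 25
```

```text
time_s: 4.05
ee_pos: [478.8, -210.1, 65.3]
ee_rot: [-179.6, -0.2, 84.0]
force: [-0.6, -0.7, 0.7]
gripper_width: 50.0
gripper_force: 0.0
time_s: 4.47
ee_pos: [482.6, -212.8, 69.8]
ee_rot: [179.8, 0.1, 83.9]
force: [-1.3, 0.5, 6.8]
gripper_width: 29.2
gripper_force: 25.0
```

```bash
python3 -m crank '[{"grip":0.015,"x":0,"y":0,"z":-0.03,"yaw":0},{"grip":0.015,"x":0,"y":0,"z":-0.06,"yaw":0},{"grip":0.015,"x":0,"y":0,"z":-0.09,"yaw":0},{"grip":0.015,"x":0,"y":0,"z":-0.12,"yaw":0},{"grip":0.015,"x":0,"y":0,"z":-0.15,"yaw":0}]'
python3 -m crank '[{"grip":0.015,"x":0,"y":0,"z":0,"yaw":0},{"grip":0.015,"x":0,"y":0,"z":0,"yaw":0},{"grip":0.015,"x":0,"y":0,"z":0,"yaw":0},{"grip":0.015,"x":0,"y":0,"z":0,"yaw":0},{"grip":0.015,"x":0,"y":0,"z":0,"yaw":0}]'
python3 -c "
from h import *
goto(case(-62,-38,217),case(-62,-38,73))"
```

```text
time_s: 4.88
ee_pos: [481.4, -212.3, 219.7]
ee_rot: [180.0, -0.0, 83.9]
force: [0.9, 0.5, -2.6]
gripper_width: 29.2
gripper_force: 24.9
time_s: 5.3
ee_pos: [480.9, -212.1, 216.2]
ee_rot: [-179.8, -0.1, 83.9]
force: [0.2, 0.5, -1.8]
gripper_width: 29.2
gripper_force: 24.9
[np.float64(481.2043176436952), np.float64(117.99298813685529), 217] -> x 0.3282 y -0.0349 z -0.0008 yaw -0.0005 t 5.3
[np.float64(481.2043176436952), np.float64(117.99298813685529), 73] -> x 0.3282 y -0.0349 z 0.1432 yaw -0.0005 t 5.3
```

```bash
python3 -m crank '[{"grip":0.015,"x":0.033,"y":-0.0035,"z":0,"yaw":0},{"grip":0.015,"x":0.066,"y":-0.007,"z":0,"yaw":0},{"grip":0.015,"x":0.099,"y":-0.0105,"z":0,"yaw":0},{"grip":0.015,"x":0.132,"y":-0.014,"z":0,"yaw":0},{"grip":0.015,"x":0.165,"y":-0.0175,"z":0,"yaw":0}]'
python3 -m crank '[{"grip":0.015,"x":0.033,"y":-0.0035,"z":0,"yaw":0},{"grip":0.015,"x":0.066,"y":-0.007,"z":0,"yaw":0},{"grip":0.015,"x":0.099,"y":-0.0105,"z":0,"yaw":0},{"grip":0.015,"x":0.132,"y":-0.014,"z":0,"yaw":0},{"grip":0.015,"x":0.163,"y":-0.0175,"z":0,"yaw":0}]'
python3 -m crank '[{"grip":0.015,"x":0,"y":0,"z":0.01,"yaw":0},{"grip":0.015,"x":0,"y":0,"z":0.02,"yaw":0},{"grip":0.015,"x":0,"y":0,"z":0.03,"yaw":0},{"grip":0.015,"x":0,"y":0,"z":0.03,"yaw":0},{"grip":0.015,"x":0,"y":0,"z":0.03,"yaw":0}]'
python3 -m crank '[{"grip":0.015,"x":0,"y":0,"z":0,"yaw":0},{"grip":0.015,"x":0,"y":0,"z":0,"yaw":0},{"grip":0.015,"x":0,"y":0,"z":0,"yaw":0},{"grip":0.015,"x":0,"y":0,"z":0,"yaw":0},{"grip":0.015,"x":0,"y":0,"z":0,"yaw":0}]'
python3 -c "
from h import *
goto(case(-62,-38,73))
t=grab_frame('top');s=grab_frame('side')
cv2.imwrite('pics/d1.png',hcat(crop(t,180,180,80,80,5),crop(s,180,110,80,120,4.9)))
print(proj('top',[*case(-62,-38,48)]),proj('side',[*case(-62,-38,48)]))
"
```

```text
time_s: 5.72
ee_pos: [481.2, -45.1, 216.8]
ee_rot: [-179.9, -0.0, 83.8]
force: [-0.2, 0.2, -2.7]
gripper_width: 29.3
gripper_force: 25.0
time_s: 6.13
ee_pos: [481.2, 119.1, 216.8]
ee_rot: [-179.9, 0.0, 83.9]
force: [0.0, 0.3, -2.4]
gripper_width: 29.3
gripper_force: 25.0
time_s: 6.55
ee_pos: [481.4, 116.2, 186.7]
ee_rot: [-179.8, 0.1, 83.8]
force: [0.3, -0.8, -2.5]
gripper_width: 29.5
gripper_force: 25.0
time_s: 6.97
ee_pos: [482.2, 117.3, 188.3]
ee_rot: [180.0, -0.0, 83.9]
force: [0.1, 0.4, -1.9]
gripper_width: 29.3
gripper_force: 25.0
[np.float64(481.2043176436952), np.float64(117.99298813685529), 73] -> x 0.0006 y -0.0010 z 0.1153 yaw -0.0008 t 7.0
[[218.22243466 223.88262917]] [[214.30447639 180.26144815]]
```

View pics/d1.png

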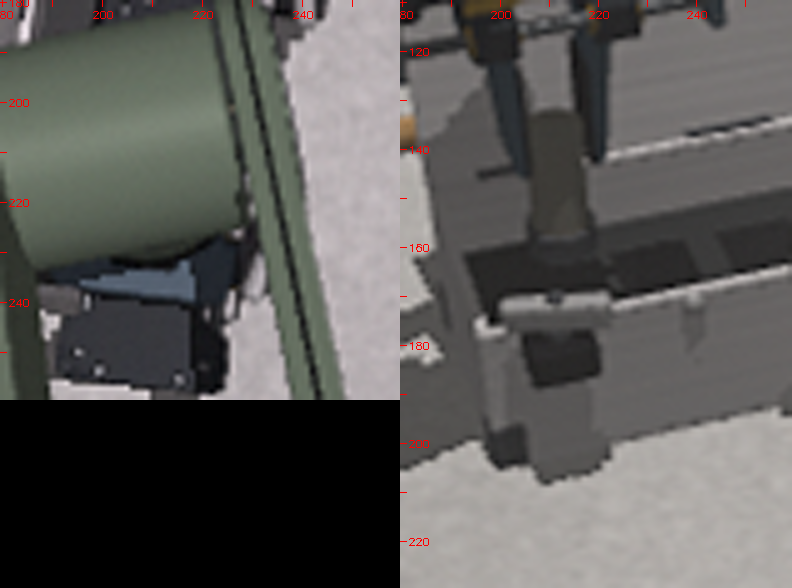

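```bash
python3 -m crank '[{"grip":0.015,"x":0,"y":-0.0005,"z":0.02,"yaw":0},{"grip":0.015,"x":0,"y":-0.0005,"z":0.04,"yaw":0},{"grip":0.015,"x":0,"y":-0.0005,"z":0.06,"yaw":0},{"grip":0.015,"x":0,"y":-0.0005,"z":0.065,"yaw":0},{"grip":0.015,"x":0,"y":-0.0005,"z":0.065,"yaw":0}]'
python3 -m crank '[{"grip":0.015,"x":0,"y":0,"z":0.003,"yaw":0},{"grip":0.015,"x":0,"y":0,"z":0.006,"yaw":0},{"grip":0.015,"x":0,"y":0,"z":0.009,"yaw":0},{"grip":0.015,"x":0,"y":0,"z":0.012,"yaw":0},{"grip":0.015,"x":0,"y":0,"z":0.015,"yaw":0}]'
python3 -c "
from h import *
goto(case(-62,-38,73))
s=grab_frame('side')
cv2.imwrite('pics/d2.png',crop(s,180,120,80,80,7))
"
```

```text
time_s: 7.48
ee_pos: [480.5, 117.3, 121.7]
ee_rot: [-179.8, 0.1, 83.9]
force: [0.5, 0.5, -1.9]
gripper_width: 29.3
gripper_force: 25.0
time_s: 7.9
ee_pos: [481.8, 117.5, 108.2]
ee_rot: [179.9, -0.0, 83.9]
force: [-0.2, 0.7, -2.5]
gripper_width: 29.3
gripper_force: 25.0
[np.float64(481.2043176436952), np.float64(117.99298813685529), 73] -> x 0.0004 y -0.0006 z 0.0352 yaw -0.0005 t 7.9
```

View pics/d2.png

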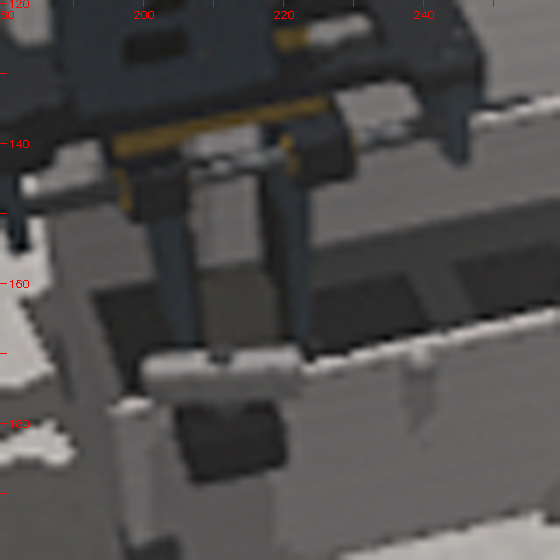

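```bash
python3 -m crank '[{"grip":0.015,"x":0,"y":0,"z":0.007,"yaw":0},{"grip":0.015,"x":0,"y":0,"z":0.014,"yaw":0},{"grip":0.015,"x":0,"y":0,"z":0.021,"yaw":0},{"grip":0.015,"x":0,"y":0,"z":0.028,"yaw":0},{"grip":0.015,"x":0,"y":0,"z":0.032,"yaw":0}]'
python3 -m crank '[{"grip":0.015,"x":0,"y":0,"z":0,"yaw":0},{"grip":0.015,"x":0,"y":0,"z":0,"yaw":0},{"grip":0.015,"x":0,"y":0,"z":0,"yaw":0},{"grip":0.015,"x":0,"y":0,"z":0,"yaw":0},{"grip":0.015,"x":0,"y":0,"z":0,"yaw":0}]'
```

```text
time_s: 8.37
ee_pos: [480.7, 117.2, 75.4]
ee_rot: [-179.9, 0.0, 83.9]
force: [-7.8, -2.4, 33.2]
gripper_width: 29.1
gripper_force: 25.1
time_s: 8.78
ee_pos: [481.5, 117.5, 75.8]
ee_rot: [180.0, -0.0, 83.9]
force: [-0.3, 0.0, -2.5]
gripper_width: 29.4
gripper_force: 25.0
```

```bash
python3 -m crank '[{"grip":0.045,"x":0,"y":0,"z":0,"yaw":0},{"grip":0.045,"x":0,"y":0,"z":0,"yaw":0},{"grip":0.045,"x":0,"y":0,"z":0,"yaw":0},{"grip":0.045,"x":0,"y":0,"z":0,"yaw":0},{"grip":0.045,"x":0,"y":0,"z":0,"yaw":0}]'
python3 -m crank '[{"grip":0.05,"x":0,"y":0,"z":-0.03,"yaw":0},{"grip":0.05,"x":0,"y":0,"z":-0.06,"yaw":0},{"grip":0.05,"x":0,"y":0,"z":-0.09,"yaw":0},{"grip":0.05,"x":0,"y":0,"z":-0.115,"yaw":0},{"grip":0.05,"x":0,"y":0,"z":-0.14,"yaw":0}]'
python3 -c "
from h import *
track('AB')
s=grab_frame('side');cv2.imwrite('pics/e1.png',crop(s,180,120,100,80,6))
goto((612.2,-222.2,180),(547,-327.2,180))"
```

```text
time_s: 9.2
ee_pos: [481.7, 117.5, 76.1]
ee_rot: [180.0, -0.0, 83.9]
force: [0.0, 0.4, 0.3]
gripper_width: 44.9
gripper_force: 0.0
time_s: 9.62
ee_pos: [481.5, 117.4, 217.7]
ee_rot: [179.9, -0.0, 83.9]
force: [0.4, 0.3, -0.5]
gripper_width: 49.7
gripper_force: 0.0
side A shift 0 0 score 1.00
side B shift 0 0 score 1.00
top A shift 0 0 score 1.00
top B shift 0 0 score 1.00
(612.2, -222.2, 180) -> x -0.3241 y 0.1652 z 0.0379 yaw -0.0005 t 9.8
(547, -327.2, 180) -> x -0.4355 y 0.1115 z 0.0379 yaw -0.0005 t 9.8
```

View pics/e1.png

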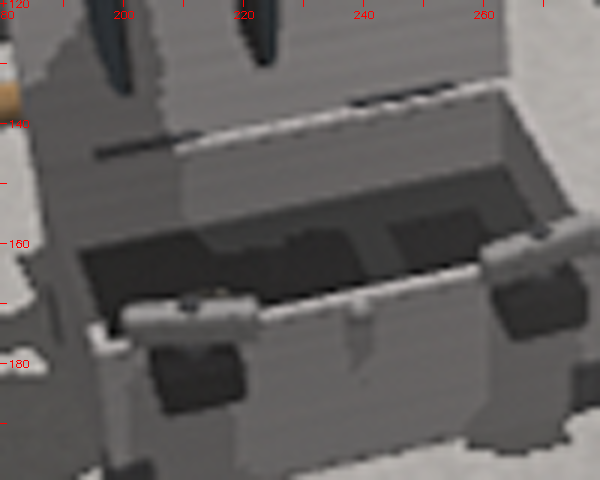

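```bash
python3 -m crank '[{"grip":0.05,"x":-0.033,"y":0.016,"z":0,"yaw":0},{"grip":0.05,"x":-0.066,"y":0.033,"z":0,"yaw":0},{"grip":0.05,"x":-0.099,"y":0.049,"z":0,"yaw":0},{"grip":0.05,"x":-0.132,"y":0.066,"z":0,"yaw":0},{"grip":0.05,"x":-0.165,"y":0.083,"z":0,"yaw":0}]'
python3 -m crank '[{"grip":0.05,"x":-0.033,"y":0.016,"z":0.01,"yaw":0},{"grip":0.05,"x":-0.066,"y":0.033,"z":0.02,"yaw":0},{"grip":0.05,"x":-0.099,"y":0.049,"z":0.03,"yaw":0},{"grip":0.05,"x":-0.132,"y":0.066,"z":0.038,"yaw":0},{"grip":0.05,"x":-0.159,"y":0.082,"z":0.038,"yaw":0}]'
python3 -m crank '[{"grip":0.05,"x":0,"y":0,"z":0,"yaw":0},{"grip":0.05,"x":0,"y":0,"z":0,"yaw":0},{"grip":0.05,"x":0,"y":0,"z":0,"yaw":0},{"grip":0.05,"x":0,"y":0,"z":0,"yaw":0},{"grip":0.05,"x":0,"y":0,"z":0,"yaw":0}]'
python3 -c "
from h import *
track('AB')
t=grab_frame('top');s=grab_frame('side');cv2.imwrite('pics/e2.png',hcat(crop(t,176,145,70,100,5.5),crop(s,180,130,110,80,3.5)))
goto((612.2,-222.2,67))"
```

```text
time_s: 10.18
ee_pos: [545.8, -57.0, 214.2]
ee_rot: [-179.8, -0.0, 83.9]
force: [0.5, 0.6, -0.4]
gripper_width: 50.2
gripper_force: 0.0
time_s: 10.6
ee_pos: [609.4, -224.2, 173.7]
ee_rot: [-179.6, -0.1, 83.8]
force: [0.3, 0.5, -0.1]
gripper_width: 50.1
gripper_force: 0.0
time_s: 11.02
ee_pos: [610.5, -220.9, 178.0]
ee_rot: [-180.0, -0.0, 84.0]
force: [0.0, 0.5, 0.2]
gripper_width: 49.9
gripper_force: 0.0
side A shift 0 0 score 0.60
side B shift 0 0 score 1.00
top A shift -17 -23 score 0.43
top B shift 4 -26 score 0.44
(612.2, -222.2, 67) -> x -0.0005 y 0.0013 z 0.1113 yaw 0.0005 t 11.2
```

View pics/e2.png

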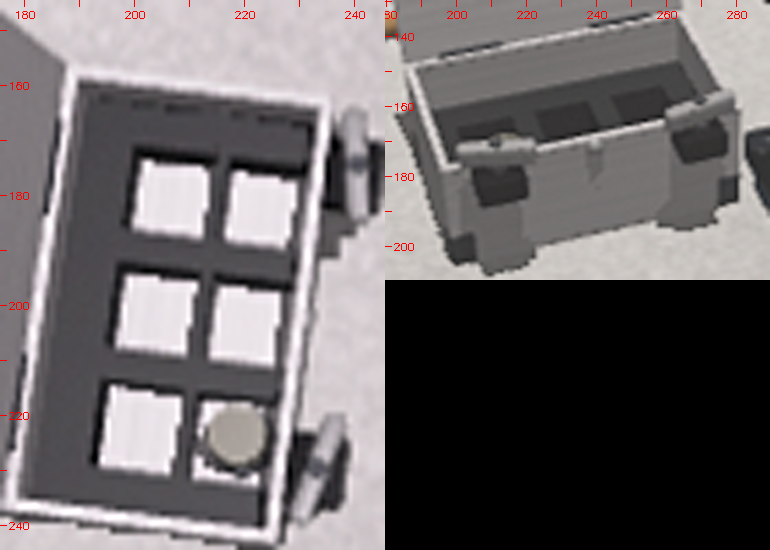

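```bash
python3 -c "
from h import *
print(proj('top',case(-62,-38,81)))"
python3 -m crank '[{"grip":0.05,"x":-0.001,"y":0.0012,"z":0.03,"yaw":0},{"grip":0.05,"x":-0.001,"y":0.0012,"z":0.06,"yaw":0},{"grip":0.05,"x":-0.001,"y":0.0012,"z":0.09,"yaw":0},{"grip":0.05,"x":-0.001,"y":0.0012,"z":0.111,"yaw":0},{"grip":0.05,"x":-0.001,"y":0.0012,"z":0.111,"yaw":0}]' 25
python3 -m crank '[{"grip":0.05,"x":0,"y":0,"z":0,"yaw":0},{"grip":0.05,"x":0,"y":0,"z":0,"yaw":0},{"grip":0.015,"x":0,"y":0,"z":0,"yaw":0},{"grip":0.015,"x":0,"y":0,"z":0,"yaw":0},{"grip":0.015,"x":0,"y":0,"z":0,"yaw":0}]' 25
python3 -m crank '[{"grip":0.015,"x":0,"y":0,"z":0,"yaw":0},{"grip":0.015,"x":0,"y":0,"z":0,"yaw":0},{"grip":0.015,"x":0,"y":0,"z":0,"yaw":0},{"grip":0.015,"x":0,"y":0,"z":-0.02,"yaw":0},{"grip":0.015,"x":0,"y":0,"z":-0.04,"yaw":0}]' 25
```

```text
[[217.58466218 223.13890045]]
time_s: 11.63
ee_pos: [608.8, -221.9, 62.1]
ee_rot: [-179.5, -0.1, 83.9]
force: [-0.7, -0.0, -1.3]
gripper_width: 49.9
gripper_force: 0.0
time_s: 12.05
ee_pos: [612.8, -223.7, 68.5]
ee_rot: [179.9, 0.0, 83.9]
force: [-0.4, -0.0, 0.0]
gripper_width: 33.4
gripper_force: 0.0
time_s: 12.47
ee_pos: [610.7, -222.9, 105.4]
ee_rot: [-179.7, -0.1, 83.9]
force: [0.4, -0.8, -2.0]
gripper_width: 29.1
gripper_force: 25.0
```

```bash
python3 -m crank '[{"grip":0.015,"x":0,"y":0,"z":-0.03,"yaw":0},{"grip":0.015,"x":0,"y":0,"z":-0.06,"yaw":0},{"grip":0.015,"x":0,"y":0,"z":-0.09,"yaw":0},{"grip":0.015,"x":0,"y":0,"z":-0.11,"yaw":0},{"grip":0.015,"x":0,"y":0,"z":-0.11,"yaw":0}]'
python3 -m crank '[{"grip":0.015,"x":0,"y":0,"z":0,"yaw":0},{"grip":0.015,"x":0,"y":0,"z":0,"yaw":0},{"grip":0.015,"x":0,"y":0,"z":0,"yaw":0},{"grip":0.015,"x":0,"y":0,"z":0,"yaw":0},{"grip":0.015,"x":0,"y":0,"z":0,"yaw":0}]'
python3 -c "
from h import *
goto(case(62,-37,217))"
```

```text
time_s: 12.88
ee_pos: [614.2, -224.2, 221.7]
ee_rot: [179.5, 0.1, 83.9]
force: [0.9, -0.2, -2.0]
gripper_width: 29.7
gripper_force: 25.0
time_s: 13.3
ee_pos: [611.5, -223.3, 215.3]
ee_rot: [-179.8, -0.0, 83.9]
force: [1.0, -0.1, -2.4]
gripper_width: 29.4
gripper_force: 25.0
[np.float64(604.6083540658537), np.float64(105.809236878782), 217] -> x 0.3265 y -0.0421 z -0.0017 yaw -0.0006 t 13.3
```

```bash
python3 -m crank '[{"grip":0.015,"x":0.033,"y":-0.004,"z":0,"yaw":0},{"grip":0.015,"x":0.066,"y":-0.008,"z":0,"yaw":0},{"grip":0.015,"x":0.099,"y":-0.0126,"z":0,"yaw":0},{"grip":0.015,"x":0.132,"y":-0.0168,"z":0,"yaw":0},{"grip":0.015,"x":0.165,"y":-0.021,"z":0,"yaw":0}]'
python3 -m crank '[{"grip":0.015,"x":0.033,"y":-0.004,"z":0,"yaw":0},{"grip":0.015,"x":0.066,"y":-0.008,"z":0,"yaw":0},{"grip":0.015,"x":0.099,"y":-0.0126,"z":0,"yaw":0},{"grip":0.015,"x":0.132,"y":-0.0168,"z":0,"yaw":0},{"grip":0.015,"x":0.162,"y":-0.021,"z":0,"yaw":0}]'
python3 -m crank '[{"grip":0.015,"x":0,"y":0,"z":0.02,"yaw":0},{"grip":0.015,"x":0,"y":0,"z":0.04,"yaw":0},{"grip":0.015,"x":0,"y":0,"z":0.06,"yaw":0},{"grip":0.015,"x":0,"y":0,"z":0.08,"yaw":0},{"grip":0.015,"x":0,"y":0,"z":0.09,"yaw":0}]'
python3 -m crank '[{"grip":0.015,"x":0,"y":0,"z":0,"yaw":0},{"grip":0.015,"x":0,"y":0,"z":0,"yaw":0},{"grip":0.015,"x":0,"y":0,"z":0,"yaw":0},{"grip":0.015,"x":0,"y":0,"z":0,"yaw":0},{"grip":0.015,"x":0,"y":0,"z":0,"yaw":0}]'
python3 -c "
from h import *
goto(case(62,-37,75))"
```

```text
time_s: 13.72
ee_pos: [608.3, -55.8, 216.3]
ee_rot: [-179.9, -0.0, 83.8]
force: [0.3, 0.6, -2.7]
gripper_width: 29.3
gripper_force: 25.0
time_s: 14.13
ee_pos: [604.8, 108.2, 216.4]
ee_rot: [-180.0, -0.0, 83.9]
force: [0.3, 0.3, -2.1]
gripper_width: 29.5
gripper_force: 25.0
time_s: 14.55
ee_pos: [603.5, 106.1, 123.8]
ee_rot: [-179.7, 0.1, 83.9]
force: [-0.5, -0.6, -2.8]
gripper_width: 29.4
gripper_force: 25.0
time_s: 14.97
ee_pos: [606.0, 106.2, 128.3]
ee_rot: [179.9, -0.0, 83.9]
force: [0.4, -0.7, -2.0]
gripper_width: 29.4
gripper_force: 25.0
[np.float64(604.6083540658537), np.float64(105.809236878782), 75] -> x -0.0005 y -0.0013 z 0.0533 yaw -0.0007 t 15.0
```

```bash
python3 -m crank '[{"grip":0.015,"x":0,"y":-0.0005,"z":0.006,"yaw":0},{"grip":0.015,"x":0,"y":-0.0005,"z":0.012,"yaw":0},{"grip":0.015,"x":0,"y":-0.0005,"z":0.018,"yaw":0},{"grip":0.015,"x":0,"y":-0.0005,"z":0.023,"yaw":0},{"grip":0.015,"x":0,"y":-0.0005,"z":0.027,"yaw":0}]'
```

```text
time_s: 15.38
ee_pos: [604.3, 106.2, 98.9]
ee_rot: [-179.9, 0.0, 83.9]
force: [0.5, -1.0, -2.7]
gripper_width: 29.0
gripper_force: 25.0
```

```bash
python3 -m crank '[{"grip":0.015,"x":0,"y":0,"z":0.006,"yaw":0},{"grip":0.015,"x":0,"y":0,"z":0.012,"yaw":0},{"grip":0.015,"x":0,"y":0,"z":0.017,"yaw":0},{"grip":0.015,"x":0,"y":0,"z":0.021,"yaw":0},{"grip":0.015,"x":0,"y":0,"z":0.024,"yaw":0}]'
```

```text
time_s: 15.8
ee_pos: [604.5, 106.2, 75.2]
ee_rot: [-180.0, 0.0, 83.9]
force: [0.5, -0.8, -2.9]
gripper_width: 29.2
gripper_force: 25.0
```

```bash
python3 -m crank '[{"grip":0.015,"x":0,"y":0,"z":0.001,"yaw":0},{"grip":0.015,"x":0,"y":0,"z":0.001,"yaw":0},{"grip":0.045,"x":0,"y":0,"z":0.001,"yaw":0},{"grip":0.045,"x":0,"y":0,"z":0.001,"yaw":0},{"grip":0.045,"x":0,"y":0,"z":0.001,"yaw":0}]'
python3 -m crank '[{"grip":0.045,"x":0,"y":0,"z":0,"yaw":0},{"grip":0.045,"x":0,"y":0,"z":0,"yaw":0},{"grip":0.045,"x":0,"y":0,"z":-0.03,"yaw":0},{"grip":0.045,"x":0,"y":0,"z":-0.07,"yaw":0},{"grip":0.045,"x":0,"y":0,"z":-0.11,"yaw":0}]'
python3 -c "
from h import *
track('B')
goto((547.2,-327.2,180))"
```

```text
time_s: 16.22
ee_pos: [605.3, 106.3, 75.7]
ee_rot: [179.9, -0.0, 83.9]
force: [0.2, -0.6, 0.3]
gripper_width: 44.4
gripper_force: 0.0
time_s: 16.63
ee_pos: [603.9, 106.1, 185.4]
ee_rot: [-179.8, 0.0, 83.9]
force: [0.4, 0.0, 0.2]
gripper_width: 45.0
gripper_force: 0.0
side B shift 0 0 score 1.00
top B shift 0 0 score 1.00
(547.2, -327.2, 180) -> x -0.4382 y -0.0149 z 0.0127 yaw -0.0005 t 16.7
```

```bash
python3 -m crank '[{"grip":0.045,"x":-0.036,"y":-0.001,"z":0,"yaw":0},{"grip":0.045,"x":-0.072,"y":-0.002,"z":0,"yaw":0},{"grip":0.045,"x":-0.108,"y":-0.003,"z":0,"yaw":0},{"grip":0.045,"x":-0.144,"y":-0.004,"z":0,"yaw":0},{"grip":0.045,"x":-0.18,"y":-0.006,"z":0,"yaw":0}]'
python3 -m crank '[{"grip":0.045,"x":-0.036,"y":-0.001,"z":0,"yaw":0},{"grip":0.045,"x":-0.072,"y":-0.002,"z":0,"yaw":0},{"grip":0.045,"x":-0.108,"y":-0.003,"z":0,"yaw":0},{"grip":0.045,"x":-0.144,"y":-0.004,"z":0,"yaw":0},{"grip":0.045,"x":-0.18,"y":-0.006,"z":0,"yaw":0}]'
python3 -m crank '[{"grip":0.045,"x":-0.03,"y":-0.001,"z":0,"yaw":0},{"grip":0.045,"x":-0.06,"y":-0.002,"z":0.005,"yaw":0},{"grip":0.045,"x":-0.078,"y":-0.003,"z":0.01,"yaw":0},{"grip":0.045,"x":-0.078,"y":-0.003,"z":0.01,"yaw":0},{"grip":0.045,"x":-0.078,"y":-0.003,"z":0.01,"yaw":0}]'
python3 -m crank '[{"grip":0.045,"x":0,"y":0,"z":0,"yaw":0},{"grip":0.045,"x":0,"y":0,"z":0,"yaw":0},{"grip":0.045,"x":0,"y":0,"z":0,"yaw":0},{"grip":0.045,"x":0,"y":0,"z":0,"yaw":0},{"grip":0.045,"x":0,"y":0,"z":0,"yaw":0}]'
python3 -c "
from h import *
track('B')
t=grab_frame('top');cv2.imwrite('pics/e3.png',crop(t,170,145,80,100,5.5))
goto((547.2,-327.2,67))"
```

```text
time_s: 17.15
ee_pos: [579.1, -73.5, 184.8]
ee_rot: [180.0, -0.0, 83.9]
force: [1.0, -0.1, 0.0]
gripper_width: 45.3
gripper_force: 0.0
time_s: 17.57
ee_pos: [553.9, -252.1, 184.8]
ee_rot: [180.0, -0.0, 83.9]
force: [0.3, -0.7, 0.8]
gripper_width: 45.2
gripper_force: 0.0
time_s: 17.98
ee_pos: [542.5, -328.2, 174.2]
ee_rot: [-179.9, -0.1, 83.8]
force: [-0.9, -0.0, 0.7]
gripper_width: 45.1
gripper_force: 0.0
time_s: 18.4
ee_pos: [543.3, -327.0, 175.2]
ee_rot: [180.0, -0.0, 83.9]
force: [0.1, 0.1, 0.4]
gripper_width: 45.3
gripper_force: 0.0
side B shift 0 0 score 0.58
top B shift -2 0 score 0.44
(547.2, -327.2, 67) -> x 0.0006 y 0.0040 z 0.1081 yaw -0.0001 t 18.6
```

View pics/e3.png

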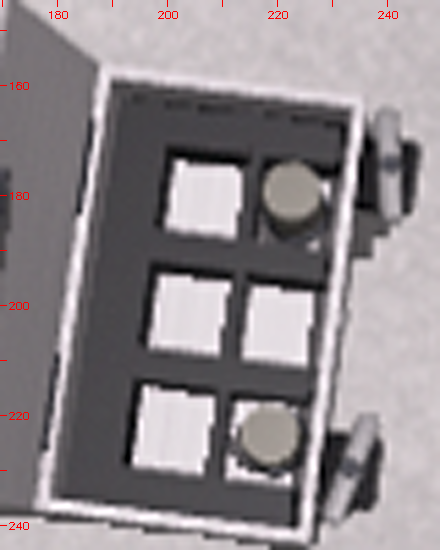

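```bash
python3 -m crank '[{"grip":0.045,"x":0,"y":0.0035,"z":0,"yaw":0},{"grip":0.045,"x":0,"y":0.0035,"z":0.03,"yaw":0},{"grip":0.045,"x":0,"y":0.0035,"z":0.06,"yaw":0},{"grip":0.045,"x":0,"y":0.0035,"z":0.08,"yaw":0},{"grip":0.045,"x":0,"y":0.0035,"z":0.09,"yaw":0}]' 25
python3 -m crank '[{"grip":0.045,"x":0,"y":0,"z":0.008,"yaw":0},{"grip":0.045,"x":0,"y":0,"z":0.016,"yaw":0},{"grip":0.045,"x":0,"y":0,"z":0.018,"yaw":0},{"grip":0.045,"x":0,"y":0,"z":0.018,"yaw":0},{"grip":0.045,"x":0,"y":0,"z":0.018,"yaw":0}]' 25
python3 -m crank '[{"grip":0.015,"x":0,"y":0,"z":0,"yaw":0},{"grip":0.015,"x":0,"y":0,"z":0,"yaw":0},{"grip":0.015,"x":0,"y":0,"z":0,"yaw":0},{"grip":0.015,"x":0,"y":0,"z":0,"yaw":0},{"grip":0.015,"x":0,"y":0,"z":0,"yaw":0}]' 25
python3 -m crank '[{"grip":0.015,"x":0,"y":0,"z":-0.03,"yaw":0},{"grip":0.015,"x":0,"y":0,"z":-0.06,"yaw":0},{"grip":0.015,"x":0,"y":0,"z":-0.09,"yaw":0},{"grip":0.015,"x":0,"y":0,"z":-0.12,"yaw":0},{"grip":0.015,"x":0,"y":0,"z":-0.15,"yaw":0}]'
python3 -m crank '[{"grip":0.015,"x":0,"y":0,"z":0,"yaw":0},{"grip":0.015,"x":0,"y":0,"z":0,"yaw":0},{"grip":0.015,"x":0,"y":0,"z":0,"yaw":0},{"grip":0.015,"x":0,"y":0,"z":0,"yaw":0},{"grip":0.015,"x":0,"y":0,"z":0,"yaw":0}]'
python3 -c "
from h import *
goto(case(0,-37,217))"
```

```text
time_s: 18.97
ee_pos: [545.2, -327.1, 81.8]
ee_rot: [-179.7, -0.1, 83.9]
force: [-0.4, 0.1, 0.2]
gripper_width: 45.1
gripper_force: 0.0
time_s: 19.38
ee_pos: [547.1, -328.4, 67.9]
ee_rot: [179.9, 0.0, 83.9]
force: [-0.4, -0.6, 0.2]
gripper_width: 44.9
gripper_force: 0.0
time_s: 19.8
ee_pos: [546.9, -328.3, 67.7]
ee_rot: [179.9, 0.0, 83.9]
force: [0.4, 0.3, 3.6]
gripper_width: 29.2
gripper_force: 25.0
time_s: 20.22
ee_pos: [545.9, -327.7, 217.7]
ee_rot: [-179.9, -0.0, 83.9]
force: [0.8, -0.4, -1.7]
gripper_width: 29.4
gripper_force: 25.0
time_s: 20.63
ee_pos: [545.6, -327.5, 214.6]
ee_rot: [-179.8, -0.1, 83.9]
force: [-0.9, 0.6, -1.9]
gripper_width: 29.4
gripper_force: 25.0
[np.float64(542.9594733065669), np.float64(112.3982809010387), 217] -> x 0.4371 y -0.0496 z -0.0024 yaw -0.0005 t 20.6
```

```bash
python3 -m crank '[{"grip":0.015,"x":0.033,"y":-0.004,"z":0,"yaw":0},{"grip":0.015,"x":0.066,"y":-0.008,"z":0,"yaw":0},{"grip":0.015,"x":0.099,"y":-0.012,"z":0,"yaw":0},{"grip":0.015,"x":0.132,"y":-0.016,"z":0,"yaw":0},{"grip":0.015,"x":0.165,"y":-0.019,"z":0,"yaw":0}]'
python3 -m crank '[{"grip":0.015,"x":0.033,"y":-0.004,"z":0,"yaw":0},{"grip":0.015,"x":0.066,"y":-0.008,"z":0,"yaw":0},{"grip":0.015,"x":0.099,"y":-0.012,"z":0,"yaw":0},{"grip":0.015,"x":0.132,"y":-0.016,"z":0,"yaw":0},{"grip":0.015,"x":0.165,"y":-0.019,"z":0,"yaw":0}]'
python3 -m crank '[{"grip":0.015,"x":0.03,"y":-0.003,"z":0,"yaw":0},{"grip":0.015,"x":0.06,"y":-0.006,"z":0,"yaw":0},{"grip":0.015,"x":0.09,"y":-0.009,"z":0,"yaw":0},{"grip":0.015,"x":0.106,"y":-0.0115,"z":0,"yaw":0},{"grip":0.015,"x":0.106,"y":-0.0115,"z":0,"yaw":0}]'
python3 -m crank '[{"grip":0.015,"x":0,"y":0,"z":0.02,"yaw":0},{"grip":0.015,"x":0,"y":0,"z":0.04,"yaw":0},{"grip":0.015,"x":0,"y":0,"z":0.06,"yaw":0},{"grip":0.015,"x":0,"y":0,"z":0.08,"yaw":0},{"grip":0.015,"x":0,"y":0,"z":0.09,"yaw":0}]'
python3 -m crank '[{"grip":0.015,"x":0,"y":0,"z":0,"yaw":0},{"grip":0.015,"x":0,"y":0,"z":0,"yaw":0},{"grip":0.015,"x":0,"y":0,"z":0,"yaw":0},{"grip":0.015,"x":0,"y":0,"z":0,"yaw":0},{"grip":0.015,"x":0,"y":0,"z":0,"yaw":0}]'
python3 -c "
from h import *
goto(case(0,-37,75))"
```

```text
time_s: 21.05
ee_pos: [544.3, -160.4, 215.6]
ee_rot: [-179.9, -0.0, 83.8]
force: [0.5, -0.1, -2.2]
gripper_width: 29.3
gripper_force: 25.0
time_s: 21.47
ee_pos: [543.0, 5.7, 215.8]
ee_rot: [-179.9, 0.0, 83.9]
force: [1.5, 0.1, -1.7]
gripper_width: 29.6
gripper_force: 25.0
time_s: 21.88
ee_pos: [543.1, 114.0, 215.7]
ee_rot: [-179.9, -0.1, 84.1]
force: [0.4, -0.0, -2.0]
gripper_width: 29.3
gripper_force: 25.0
time_s: 22.3
ee_pos: [541.9, 109.6, 123.8]
ee_rot: [-179.7, 0.1, 83.8]
force: [0.9, -0.1, -2.6]
gripper_width: 29.4
gripper_force: 25.0
time_s: 22.72
ee_pos: [544.6, 110.8, 128.1]
ee_rot: [179.9, -0.0, 83.9]
force: [0.3, 0.3, -0.9]
gripper_width: 29.3
gripper_force: 25.0
[np.float64(542.9594733065669), np.float64(112.3982809010387), 75] -> x 0.0014 y -0.0018 z 0.0531 yaw -0.0006 t 22.7
```

```bash
python3 -m crank '[{"grip":0.015,"x":0.001,"y":-0.0008,"z":0.006,"yaw":0},{"grip":0.015,"x":0.001,"y":-0.0008,"z":0.012,"yaw":0},{"grip":0.015,"x":0.001,"y":-0.0008,"z":0.018,"yaw":0},{"grip":0.015,"x":0.001,"y":-0.0008,"z":0.023,"yaw":0},{"grip":0.015,"x":0.001,"y":-0.0008,"z":0.027,"yaw":0}]'
```

```text
time_s: 23.13
ee_pos: [542.7, 111.8, 98.9]
ee_rot: [-179.9, 0.0, 83.9]
force: [-1.2, -0.5, -1.8]
gripper_width: 29.3
gripper_force: 25.0
```

```bash
python3 -m crank '[{"grip":0.015,"x":0,"y":0,"z":0.006,"yaw":0},{"grip":0.015,"x":0,"y":0,"z":0.012,"yaw":0},{"grip":0.015,"x":0,"y":0,"z":0.017,"yaw":0},{"grip":0.015,"x":0,"y":0,"z":0.021,"yaw":0},{"grip":0.015,"x":0,"y":0,"z":0.024,"yaw":0}]'
```

```text
time_s: 23.55
ee_pos: [543.0, 111.8, 75.3]
ee_rot: [-180.0, 0.0, 83.9]
force: [-0.0, -0.9, -1.1]
gripper_width: 29.1
gripper_force: 25.0
```

```bash
python3 -m crank '[{"grip":0.015,"x":0,"y":0,"z":0.001,"yaw":0},{"grip":0.015,"x":0,"y":0,"z":0.001,"yaw":0},{"grip":0.045,"x":0,"y":0,"z":0.001,"yaw":0},{"grip":0.045,"x":0,"y":0,"z":0.001,"yaw":0},{"grip":0.045,"x":0,"y":0,"z":0.001,"yaw":0}]'
python3 -m crank '[{"grip":0.045,"x":0,"y":0,"z":0,"yaw":0},{"grip":0.045,"x":0,"y":0,"z":-0.03,"yaw":0},{"grip":0.045,"x":0,"y":0,"z":-0.07,"yaw":0},{"grip":0.045,"x":0,"y":0,"z":-0.11,"yaw":0},{"grip":0.02,"x":0,"y":0,"z":-0.15,"yaw":0}]'
python3 -m crank '[{"grip":0,"x":-0.03,"y":0,"z":-0.02,"yaw":0},{"grip":0,"x":-0.065,"y":0,"z":-0.04,"yaw":0},{"grip":0,"x":-0.1,"y":0,"z":-0.05,"yaw":0},{"grip":0,"x":-0.135,"y":0,"z":-0.06,"yaw":0},{"grip":0,"x":-0.17,"y":0,"z":-0.075,"yaw":0}]' 10
python3 -c "
from h import *
t=grab_frame('top');s=grab_frame('side');cv2.imwrite('pics/f1.png',hcat(crop(t,165,145,80,100,5),crop(s,170,80,120,120,3.3)))
goto(case(0,-37,300),case(0,150,300),case(0,150,212))"
```

```text
time_s: 23.97
ee_pos: [543.7, 111.9, 75.5]
ee_rot: [179.9, -0.0, 83.9]
force: [-0.0, -1.3, -0.5]
gripper_width: 44.0
gripper_force: 0.0
time_s: 24.38
ee_pos: [542.8, 111.8, 226.8]
ee_rot: [-180.0, -0.0, 83.9]
force: [0.9, -0.2, 0.1]
gripper_width: 41.1
gripper_force: 0.0
time_s: 24.8
ee_pos: [524.1, -58.5, 300.3]
ee_rot: [-180.0, -0.0, 83.9]
force: [-0.4, 0.0, -0.3]
gripper_width: 7.4
gripper_force: 0.0
[np.float64(542.9594733065669), np.float64(112.3982809010387), 300] -> x 0.1748 y -0.0021 z 0.0027 yaw -0.0059 t 24.9
[np.float64(562.8328802769217), np.float64(298.33925996533924), 300] -> x 0.3618 y -0.0032 z 0.0027 yaw -0.0059 t 24.9
[np.float64(562.8328802769217), np.float64(298.33925996533924), 212] -> x 0.3618 y -0.0032 z 0.0907 yaw -0.0059 t 24.9
```

View pics/f1.png

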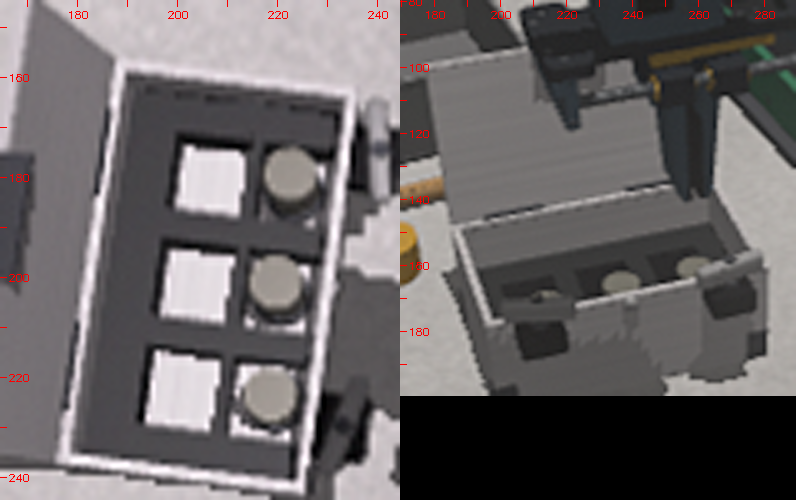

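```bash
python3 -m crank '[{"grip":0,"x":0.036,"y":0,"z":0,"yaw":0},{"grip":0,"x":0.072,"y":0,"z":0,"yaw":0},{"grip":0,"x":0.108,"y":-0.001,"z":0,"yaw":0},{"grip":0,"x":0.144,"y":-0.002,"z":0,"yaw":0},{"grip":0,"x":0.18,"y":-0.0025,"z":0,"yaw":0}]'
python3 -m crank '[{"grip":0,"x":0.036,"y":0,"z":0,"yaw":0},{"grip":0,"x":0.072,"y":0,"z":0,"yaw":0},{"grip":0,"x":0.108,"y":0,"z":0,"yaw":0},{"grip":0,"x":0.144,"y":0,"z":0,"yaw":0},{"grip":0,"x":0.182,"y":0,"z":0,"yaw":0}]'
python3 -m crank '[{"grip":0,"x":0,"y":0,"z":0.02,"yaw":0},{"grip":0,"x":0,"y":0,"z":0.04,"yaw":0},{"grip":0,"x":0,"y":0,"z":0.06,"yaw":0},{"grip":0,"x":0,"y":0,"z":0.08,"yaw":0},{"grip":0,"x":0,"y":0,"z":0.09,"yaw":0}]'
python3 -c "
from h import *
s=grab_frame('side');cv2.imwrite('pics/g1.png',crop(s,160,50,130,130,4.5))
goto(case(0,150,212),case(0,92,212))"
```

```text
time_s: 25.32
ee_pos: [541.2, 124.4, 299.8]
ee_rot: [-180.0, -0.0, 83.9]
force: [0.7, -0.3, 0.4]
gripper_width: 0.4
gripper_force: 0.0
time_s: 25.73
ee_pos: [560.4, 305.5, 299.8]
ee_rot: [-180.0, -0.0, 83.9]
force: [0.6, 0.3, 0.6]
gripper_width: 0.4
gripper_force: 0.0
time_s: 26.15
ee_pos: [559.4, 303.4, 206.8]
ee_rot: [-179.8, 0.1, 83.9]
force: [-1.2, 0.5, -0.2]
gripper_width: 0.4
gripper_force: 0.0
[np.float64(562.8328802769217), np.float64(298.33925996533924), 212] -> x -0.0042 y 0.0043 z -0.0062 yaw 0.0002 t 26.2
[np.float64(556.6689358690041), np.float64(240.66772635181286), 212] -> x -0.0622 y 0.0043 z -0.0062 yaw 0.0002 t 26.2
```

View pics/g1.png

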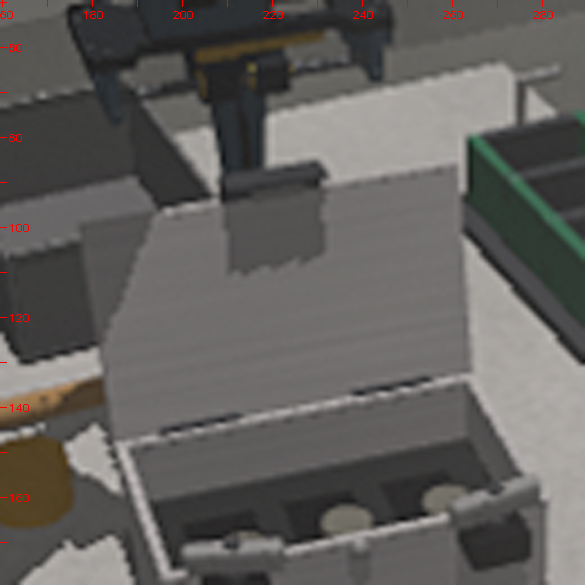

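```bash
python3 -m crank '[{"grip":0,"x":-0.014,"y":0.003,"z":-0.003,"yaw":0},{"grip":0,"x":-0.028,"y":0.003,"z":-0.006,"yaw":0},{"grip":0,"x":-0.04,"y":0.003,"z":-0.009,"yaw":0},{"grip":0,"x":-0.051,"y":0.003,"z":-0.012,"yaw":0},{"grip":0,"x":-0.062,"y":0.003,"z":-0.013,"yaw":0}]'
python3 -c "
from h import *
goto(case(0,92,221),case(0,50,216),case(0,10,194),case(0,-19,158),case(0,-30,126))"
```

```text
time_s: 26.62
ee_pos: [558.0, 240.0, 225.0]
ee_rot: [179.8, -0.2, 83.8]
force: [0.8, 2.0, 0.4]
gripper_width: 0.2
gripper_force: 1.4
[np.float64(556.6689358690041), np.float64(240.66772635181286), 221] -> x 0.0005 y -0.0014 z 0.0040 yaw -0.0017 t 26.6
[np.float64(552.2053899184432), np.float64(198.90558132132824), 216] -> x -0.0415 y -0.0013 z 0.0090 yaw -0.0017 t 26.6
[np.float64(547.9543937750518), np.float64(159.13210986372385), 194] -> x -0.0815 y -0.0013 z 0.0310 yaw -0.0017 t 26.6
[np.float64(544.872421571093), np.float64(130.29634305696067), 158] -> x -0.1105 y -0.0012 z 0.0670 yaw -0.0017 t 26.6
[np.float64(543.7033976316603), np.float64(119.35863840611947), 126] -> x -0.1215 y -0.0012 z 0.0990 yaw -0.0017 t 26.6
```

```bash
python3 -m crank '[{"grip":0,"x":-0.014,"y":-0.001,"z":0.002,"yaw":0},{"grip":0,"x":-0.028,"y":-0.001,"z":0.005,"yaw":0},{"grip":0,"x":-0.0415,"y":-0.001,"z":0.008,"yaw":0},{"grip":0,"x":-0.053,"y":-0.001,"z":0.012,"yaw":0},{"grip":0,"x":-0.063,"y":-0.001,"z":0.017,"yaw":0}]'
python3 -c "
from h import *
goto(case(0,10,194),case(0,-6.4,177.5),case(0,-19,158),case(0,-27,137),case(0,-30,126))"
```

```text
time_s: 27.03
ee_pos: [549.7, 176.7, 205.8]
ee_rot: [180.0, 0.0, 83.8]
force: [0.5, 0.9, 2.2]
gripper_width: 0.8
gripper_force: 1.0
[np.float64(547.9543937750518), np.float64(159.13210986372385), 194] -> x -0.0177 y 0.0001 z 0.0118 yaw -0.0010 t 27.0
[np.float64(546.2114853562613), np.float64(142.82498656610605), 177.5] -> x -0.0341 y 0.0001 z 0.0283 yaw -0.0010 t 27.0
[np.float64(544.872421571093), np.float64(130.29634305696067), 158] -> x -0.0467 y 0.0001 z 0.0478 yaw -0.0010 t 27.0
[np.float64(544.0222223424147), np.float64(122.3416487654398), 137] -> x -0.0547 y 0.0002 z 0.0688 yaw -0.0010 t 27.0
[np.float64(543.7033976316603), np.float64(119.35863840611947), 126] -> x -0.0577 y 0.0002 z 0.0798 yaw -0.0010 t 27.0
```

```bash
python3 -m crank '[{"grip":0,"x":-0.009,"y":0,"z":0.006,"yaw":0},{"grip":0,"x":-0.018,"y":0,"z":0.012,"yaw":0},{"grip":0,"x":-0.027,"y":0,"z":0.02,"yaw":0},{"grip":0,"x":-0.035,"y":0,"z":0.029,"yaw":0},{"grip":0,"x":-0.042,"y":0,"z":0.038,"yaw":0}]'
python3 -m crank '[{"grip":0,"x":-0.006,"y":0,"z":0.01,"yaw":0},{"grip":0,"x":-0.01,"y":0,"z":0.02,"yaw":0},{"grip":0,"x":-0.014,"y":0,"z":0.03,"yaw":0},{"grip":0,"x":-0.016,"y":0,"z":0.036,"yaw":0},{"grip":0,"x":-0.016,"y":0,"z":0.036,"yaw":0}]'
python3 -c "
from h import *
goto(case(0,-30,126),case(0,-66,150),case(0,-66,126),case(0,-66,114))"
```

```text
time_s: 27.45
ee_pos: [544.8, 135.9, 166.6]
ee_rot: [-179.9, 0.0, 83.9]
force: [-0.3, 1.3, 1.0]
gripper_width: 0.5
gripper_force: 0.6
time_s: 27.87
ee_pos: [542.4, 120.2, 130.0]
ee_rot: [-179.8, 0.1, 83.9]
force: [0.5, -0.9, -0.1]
gripper_width: 0.5
gripper_force: 0.0
[np.float64(543.7033976316603), np.float64(119.35863840611947), 126] -> x -0.0007 y 0.0013 z 0.0040 yaw -0.0007 t 27.9
[np.float64(539.8775011026081), np.float64(83.56251409427551), 150] -> x -0.0367 y 0.0014 z -0.0200 yaw -0.0007 t 27.9
[np.float64(539.8775011026081), np.float64(83.56251409427551), 126] -> x -0.0367 y 0.0014 z 0.0040 yaw -0.0007 t 27.9
[np.float64(539.8775011026081), np.float64(83.56251409427551), 114] -> x -0.0367 y 0.0014 z 0.0160 yaw -0.0007 t 27.9
```

```bash
python3 -m crank '[{"grip":0,"x":0,"y":0.001,"z":-0.03,"yaw":0},{"grip":0,"x":-0.02,"y":0.001,"z":-0.03,"yaw":0},{"grip":0,"x":-0.037,"y":0.001,"z":-0.03,"yaw":0},{"grip":0,"x":-0.037,"y":0.001,"z":-0.02,"yaw":0},{"grip":0,"x":-0.037,"y":0.001,"z":-0.01,"yaw":0}]'
python3 -m crank '[{"grip":0,"x":0,"y":0,"z":0.003,"yaw":0},{"grip":0,"x":0,"y":0,"z":0.006,"yaw":0},{"grip":0,"x":0,"y":0,"z":0.009,"yaw":0},{"grip":0,"x":0,"y":0,"z":0.012,"yaw":0},{"grip":0,"x":0,"y":0,"z":0.014,"yaw":0}]'
python3 -m crank '[{"grip":0,"x":0,"y":0,"z":0.002,"yaw":0},{"grip":0,"x":0,"y":0,"z":0.004,"yaw":0},{"grip":0,"x":0,"y":0,"z":0.006,"yaw":0},{"grip":0,"x":0,"y":0,"z":0.008,"yaw":0},{"grip":0,"x":0,"y":0,"z":0.008,"yaw":0}]'
python3 -c "
from h import *
goto(case(0,-66,114))"
```

```text
time_s: 28.28
ee_pos: [541.1, 83.8, 141.9]
ee_rot: [179.9, -0.0, 83.8]
force: [-1.4, -0.3, -1.2]
gripper_width: 0.5
gripper_force: 0.0
time_s: 28.7
ee_pos: [540.7, 84.3, 127.6]
ee_rot: [-180.0, 0.0, 83.9]
force: [-0.5, -0.3, -0.4]
gripper_width: 0.8
gripper_force: 0.3
time_s: 29.12
ee_pos: [540.7, 84.0, 119.6]
ee_rot: [180.0, -0.0, 83.9]
force: [-0.5, 0.7, -0.7]
gripper_width: 0.6
gripper_force: 0.0
[np.float64(539.8775011026081), np.float64(83.56251409427551), 114] -> x -0.0005 y -0.0007 z 0.0056 yaw -0.0008 t 29.1
```

```bash
python3 -m crank '[{"grip":0,"x":0,"y":0,"z":0.001,"yaw":0},{"grip":0,"x":0,"y":0,"z":0.002,"yaw":0},{"grip":0,"x":0,"y":0,"z":0.003,"yaw":0},{"grip":0,"x":0,"y":0,"z":0.004,"yaw":0},{"grip":0,"x":0,"y":0,"z":0.004,"yaw":0}]'
python3 -m crank '[{"grip":0,"x":0,"y":0,"z":0.001,"yaw":0},{"grip":0,"x":0,"y":0,"z":0.0015,"yaw":0},{"grip":0,"x":0,"y":0,"z":0.002,"yaw":0},{"grip":0,"x":0,"y":0,"z":0.0025,"yaw":0},{"grip":0,"x":0,"y":0,"z":0.0025,"yaw":0}]'
```

```text
time_s: 29.53
ee_pos: [540.6, 84.1, 115.6]
ee_rot: [-180.0, -0.0, 83.9]
force: [-0.9, 0.0, -0.2]
gripper_width: 0.7
gripper_force: 0.0
time_s: 29.95
ee_pos: [540.7, 84.1, 114.2]
ee_rot: [180.0, -0.0, 83.9]
force: [-1.6, -0.2, 5.0]
gripper_width: 0.3
gripper_force: 3.0
```

```bash
python3 -m crank '[{"grip":0,"x":0,"y":0,"z":0.0005,"yaw":0},{"grip":0,"x":0,"y":0,"z":0.001,"yaw":0},{"grip":0,"x":0,"y":0,"z":0.0015,"yaw":0},{"grip":0,"x":0,"y":0,"z":0.0015,"yaw":0},{"grip":0,"x":0,"y":0,"z":0.0015,"yaw":0}]'
python3 -m crank '[{"grip":0,"x":0,"y":0,"z":0,"yaw":0},{"grip":0,"x":-0.01,"y":0,"z":-0.03,"yaw":0},{"grip":0,"x":-0.045,"y":0,"z":-0.045,"yaw":0},{"grip":0,"x":-0.08,"y":0,"z":-0.045,"yaw":0},{"grip":0,"x":-0.115,"y":0,"z":-0.045,"yaw":0}]'
python3 -m crank '[{"grip":0,"x":-0.04,"y":0,"z":0,"yaw":0},{"grip":0,"x":-0.07,"y":0,"z":0,"yaw":0},{"grip":0,"x":-0.07,"y":0,"z":0,"yaw":0},{"grip":0,"x":-0.07,"y":0,"z":0,"yaw":0},{"grip":0,"x":-0.07,"y":0,"z":0,"yaw":0}]'
python3 -c "
from h import *
t=grab_frame('top');s=grab_frame('side');cv2.imwrite('pics/k1.png',hcat(crop(t,170,145,85,105,4.3),crop(s,175,110,120,110,3.5)))
goto(case(-38,-118,150),case(112,-118,150))"
```

```text
time_s: 30.37
ee_pos: [540.7, 84.1, 114.1]
ee_rot: [179.9, -0.0, 83.9]
force: [-4.9, -0.5, 14.1]
gripper_width: 0.3
gripper_force: 7.0
time_s: 30.78
ee_pos: [529.0, -31.2, 158.1]
ee_rot: [179.8, -0.0, 84.0]
force: [0.8, -0.7, 0.2]
gripper_width: 0.4
gripper_force: 0.0
time_s: 31.2
ee_pos: [520.9, -99.6, 156.7]
ee_rot: [-180.0, -0.0, 83.8]
force: [-1.1, 0.3, 0.5]
gripper_width: 0.4
gripper_force: 0.0
[np.float64(496.56640823147507), np.float64(35.89544753561165), 150] -> x 0.1315 y -0.0385 z 0.0068 yaw 0.0008 t 31.3
[np.float64(645.7169261974915), np.float64(19.95421199789382), 150] -> x 0.1313 y 0.1115 z 0.0068 yaw 0.0008 t 31.3
```

View pics/k1.png

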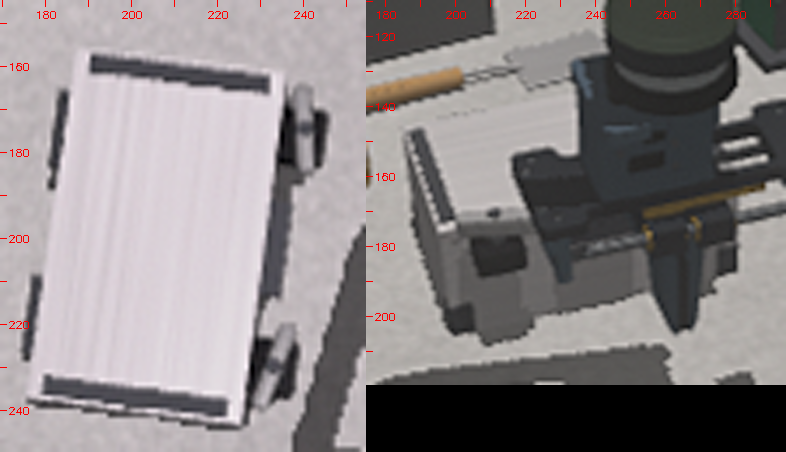

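```bash
python3 -c "
from h import *
for th in (0,.09):
  print(th,[proj(n,[case(sx,68-136*np.cos(th)+8*np.sin(th),92+136*np.sin(th)+8*np.cos(th)) for sx in(113,-113)]).round(1).tolist() for n in('top','side')])
print('seen top',[285/4.3+169.5,72/4.3+144.5],[245/4.3+169.5,425/4.3+144.5],'side -x',[83/3.5+174.5,235/3.5+109.5])
for y,z in ((-75,150),):pass
hw,hd=13.5,16
for px in(-75,75):
  print(px);goto(*[case(px+cx+hw,cy-hd,z) for cx,cy,z in((20,-108,150),(20,-108,121),(20,-90,121),(18,-74,121),(12.5,-67,121),(7,-64,121))])
"
```

```text
0 [[[236.0, 161.0], [225.9, 242.8]], [[281.4, 157.5], [195.7, 175.9]]]
0.09 [[[235.5, 160.0], [225.3, 242.7]], [[281.3, 153.4], [195.1, 171.7]]]
seen top [235.77906976744185, 161.24418604651163] [226.47674418604652, 243.3372093023256] side -x [198.21428571428572, 176.64285714285714]
-75
[np.float64(492.44858005742594), np.float64(30.301388979517725), 150] -> x 0.1255 y -0.0420 z 0.0068 yaw 0.0008 t 31.3
[np.float64(492.44858005742594), np.float64(30.301388979517725), 121] -> x 0.1255 y -0.0420 z 0.0358 yaw 0.0008 t 31.3
[np.float64(494.3615283219521), np.float64(48.1994511354397), 121] -> x 0.1435 y -0.0420 z 0.0358 yaw 0.0008 t 31.3
[np.float64(494.07325320642843), np.float64(64.32138952565104), 121] -> x 0.1595 y -0.0440 z 0.0358 yaw 0.0008 t 31.3
[np.float64(489.3483252061014), np.float64(71.86625900044812), 121] -> x 0.1665 y -0.0495 z 0.0358 yaw 0.0008 t 31.3
[np.float64(484.1982975914351), np.float64(75.43378132948477), 121] -> x 0.1695 y -0.0550 z 0.0358 yaw 0.0008 t 31.3
75
[np.float64(641.5990980234425), np.float64(14.360153441799923), 150] -> x 0.1253 y 0.1080 z 0.0068 yaw 0.0008 t 31.3
[np.float64(641.5990980234425), np.float64(14.360153441799923), 121] -> x 0.1253 y 0.1080 z 0.0358 yaw 0.0008 t 31.3
[np.float64(643.5120462879686), np.float64(32.2582155977219), 121] -> x 0.1433 y 0.1080 z 0.0358 yaw 0.0008 t 31.3
[np.float64(643.2237711724449), np.float64(48.38015398793324), 121] -> x 0.1593 y 0.1060 z 0.0358 yaw 0.0008 t 31.3
[np.float64(638.4988431721177), np.float64(55.92502346273032), 121] -> x 0.1663 y 0.1005 z 0.0358 yaw 0.0008 t 31.3
[np.float64(633.3488155574515), np.float64(59.49254579176697), 121] -> x 0.1693 y 0.0950 z 0.0358 yaw 0.0008 t 31.3
```

```bash
python3 -m crank '[{"grip":0,"x":0.025,"y":0.022,"z":0,"yaw":0},{"grip":0,"x":0.05,"y":0.044,"z":0,"yaw":0},{"grip":0,"x":0.075,"y":0.066,"z":0.01,"yaw":0},{"grip":0,"x":0.1,"y":0.088,"z":0.02,"yaw":0},{"grip":0,"x":0.12,"y":0.108,"z":0.03,"yaw":0}]'
python3 -m crank '[{"grip":0,"x":0,"y":0,"z":0.005,"yaw":0},{"grip":0,"x":0,"y":0,"z":0.005,"yaw":0},{"grip":0,"x":0,"y":0,"z":0.005,"yaw":0},{"grip":0,"x":0,"y":0,"z":0.005,"yaw":0},{"grip":0,"x":0,"y":0,"z":0.005,"yaw":0}]'
python3 -c "
from h import *
hw,hd=13.5,16
px=75;goto(*[case(px+cx+hw,cy-hd,z) for cx,cy,z in((20,-90,121),(18,-74,121),(12.5,-67,121),(7,-64,121))])
"
```

```text
time_s: 31.72
ee_pos: [642.5, 11.3, 126.7]
ee_rot: [179.9, -0.0, 84.0]
force: [-0.1, 0.1, -0.2]
gripper_width: 0.3
gripper_force: 0.0
time_s: 32.13
ee_pos: [640.7, 7.3, 122.8]
ee_rot: [179.9, -0.0, 83.8]
force: [-0.5, 0.8, 0.2]
gripper_width: 0.3
gripper_force: 0.0
[np.float64(643.5120462879686), np.float64(32.2582155977219), 121] -> x 0.0251 y 0.0001 z 0.0018 yaw -0.0011 t 32.1
[np.float64(643.2237711724449), np.float64(48.38015398793324), 121] -> x 0.0411 y -0.0019 z 0.0018 yaw -0.0011 t 32.1
[np.float64(638.4988431721177), np.float64(55.92502346273032), 121] -> x 0.0481 y -0.0074 z 0.0018 yaw -0.0011 t 32.1
[np.float64(633.3488155574515), np.float64(59.49254579176697), 121] -> x 0.0511 y -0.0129 z 0.0018 yaw -0.0011 t 32.1
```

```bash
python3 -m crank '[{"grip":0,"x":0.012,"y":0,"z":0.001,"yaw":0},{"grip":0,"x":0.025,"y":0,"z":0.001,"yaw":0},{"grip":0,"x":0.033,"y":-0.001,"z":0.001,"yaw":0},{"grip":0,"x":0.041,"y":-0.002,"z":0.001,"yaw":0},{"grip":0,"x":0.048,"y":-0.0074,"z":0.001,"yaw":0}]'
python3 -m crank '[{"grip":0,"x":0.0015,"y":-0.002,"z":0,"yaw":0},{"grip":0,"x":0.003,"y":-0.004,"z":0,"yaw":0},{"grip":0,"x":0.003,"y":-0.0055,"z":0,"yaw":0},{"grip":0,"x":0.003,"y":-0.0055,"z":0,"yaw":0},{"grip":0,"x":0.003,"y":-0.0055,"z":0,"yaw":0}]'
python3 -c "
from h import *
goto(case(75+7+13.5,-80,121))
t=grab_frame('top');cv2.imwrite('pics/m0.png',crop(t,200,145,60,60,9))
"
```

```text
time_s: 32.55
ee_pos: [639.6, 56.9, 121.1]
ee_rot: [179.9, 0.0, 83.9]
force: [0.3, -3.2, -0.2]
gripper_width: 0.4
gripper_force: 1.4
time_s: 32.97
ee_pos: [633.8, 60.1, 121.1]
ee_rot: [180.0, -0.0, 83.8]
force: [1.6, -0.4, 0.1]
gripper_width: 0.7
gripper_force: 0.7
[np.float64(633.3488155574515), np.float64(59.49254579176697), 121] -> x -0.0006 y -0.0004 z 0.0001 yaw -0.0009 t 33.0
```

```bash
python3 -m crank '[{"grip":0,"x":0,"y":-0.001,"z":0,"yaw":0},{"grip":0,"x":0,"y":-0.002,"z":0,"yaw":0},{"grip":0,"x":0,"y":-0.002,"z":0,"yaw":0},{"grip":0,"x":0,"y":-0.002,"z":0,"yaw":0},{"grip":0,"x":0,"y":-0.002,"z":0,"yaw":0}]'
python3 -m crank '[{"grip":0,"x":0,"y":-0.001,"z":0,"yaw":0},{"grip":0,"x":0,"y":-0.002,"z":0,"yaw":0},{"grip":0,"x":0,"y":-0.002,"z":0,"yaw":0},{"grip":0,"x":0,"y":-0.002,"z":0,"yaw":0},{"grip":0,"x":0,"y":-0.002,"z":0,"yaw":0}]'
```

```text
time_s: 33.43
ee_pos: [632.0, 60.2, 121.1]
ee_rot: [180.0, -0.0, 83.9]
force: [2.7, 0.1, 0.2]
gripper_width: 0.3
gripper_force: 1.3
time_s: 33.85
ee_pos: [629.6, 60.4, 121.0]
ee_rot: [-180.0, -0.0, 83.9]
force: [3.6, 1.9, 0.8]
gripper_width: 0.5
gripper_force: 1.2
```

```bash
python3 -m crank '[{"grip":0,"x":0,"y":-0.001,"z":0,"yaw":0},{"grip":0,"x":0,"y":-0.002,"z":0,"yaw":0},{"grip":0,"x":0,"y":-0.002,"z":0,"yaw":0},{"grip":0,"x":0,"y":-0.002,"z":0,"yaw":0},{"grip":0,"x":0,"y":-0.002,"z":0,"yaw":0}]'
```

```text
time_s: 34.27
ee_pos: [627.9, 60.7, 120.9]
ee_rot: [180.0, -0.0, 83.9]
force: [4.2, 1.7, -0.0]
gripper_width: 0.6
gripper_force: 1.7
```

```bash
python3 -m crank '[{"grip":0,"x":0,"y":0.006,"z":0,"yaw":0},{"grip":0,"x":0,"y":0.013,"z":0,"yaw":0},{"grip":0,"x":0,"y":0.013,"z":-0.03,"yaw":0},{"grip":0,"x":-0.03,"y":0.013,"z":-0.035,"yaw":0},{"grip":0,"x":-0.06,"y":0,"z":-0.035,"yaw":0}]'
python3 -m crank '[{"grip":0,"x":0,"y":-0.03,"z":0,"yaw":0},{"grip":0,"x":0,"y":-0.06,"z":0,"yaw":0},{"grip":0,"x":0,"y":-0.09,"z":0,"yaw":0},{"grip":0,"x":0,"y":-0.12,"z":0,"yaw":0},{"grip":0,"x":0,"y":-0.14,"z":0,"yaw":0}]'
python3 -c "
from h import *
goto(*[case(-75+cx+13.5,cy-16,z) for cx,cy,z in((20,-108,150),(20,-110,121),(20,-90,121),(18,-74,121),(12.5,-67,121),(7,-64,121))])
"
```

```text
time_s: 34.68
ee_pos: [624.2, 0.5, 157.7]
ee_rot: [179.7, 0.0, 84.0]
force: [0.4, -0.7, -0.4]
gripper_width: 0.5
gripper_force: 0.0
time_s: 35.1
ee_pos: [478.5, 15.4, 155.4]
ee_rot: [-179.7, 0.1, 83.9]
force: [0.6, -0.2, -0.6]
gripper_width: 0.6
gripper_force: 0.0
[np.float64(492.44858005742594), np.float64(30.301388979517725), 150] -> x 0.0163 y 0.0123 z 0.0054 yaw -0.0006 t 35.1
[np.float64(492.23603025025636), np.float64(28.31271540663751), 121] -> x 0.0143 y 0.0123 z 0.0344 yaw -0.0006 t 35.1
[np.float64(494.3615283219521), np.float64(48.1994511354397), 121] -> x 0.0343 y 0.0123 z 0.0344 yaw -0.0006 t 35.1
[np.float64(494.07325320642843), np.float64(64.32138952565104), 121] -> x 0.0503 y 0.0103 z 0.0344 yaw -0.0006 t 35.1
[np.float64(489.3483252061014), np.float64(71.86625900044812), 121] -> x 0.0573 y 0.0048 z 0.0344 yaw -0.0006 t 35.1
[np.float64(484.1982975914351), np.float64(75.43378132948477), 121] -> x 0.0603 y -0.0007 z 0.0344 yaw -0.0006 t 35.1
```

```bash
python3 -m crank '[{"grip":0,"x":0,"y":0.009,"z":0.017,"yaw":0},{"grip":0,"x":0,"y":0.009,"z":0.034,"yaw":0},{"grip":0,"x":0.012,"y":0.009,"z":0.034,"yaw":0},{"grip":0,"x":0.024,"y":0.009,"z":0.034,"yaw":0},{"grip":0,"x":0.034,"y":0.009,"z":0.034,"yaw":0}]'
python3 -m crank '[{"grip":0,"x":0.008,"y":-0.001,"z":0,"yaw":0},{"grip":0,"x":0.016,"y":-0.002,"z":0,"yaw":0},{"grip":0,"x":0.023,"y":-0.0065,"z":0,"yaw":0},{"grip":0,"x":0.026,"y":-0.012,"z":0,"yaw":0},{"grip":0,"x":0.026,"y":-0.014,"z":0,"yaw":0}]'
python3 -m crank '[{"grip":0,"x":0,"y":-0.001,"z":0,"yaw":0},{"grip":0,"x":0,"y":-0.002,"z":0,"yaw":0},{"grip":0,"x":0,"y":-0.002,"z":0,"yaw":0},{"grip":0,"x":0,"y":-0.002,"z":0,"yaw":0},{"grip":0,"x":0,"y":-0.002,"z":0,"yaw":0}]'
python3 -c "
from h import *
goto(case(-75+1.5+13.5,-80,121))"
```

```text
time_s: 35.52
ee_pos: [495.7, 49.0, 122.3]
ee_rot: [179.9, 0.1, 83.9]
force: [2.7, -3.6, -2.3]
gripper_width: 0.3
gripper_force: 2.0
time_s: 35.93
ee_pos: [483.9, 77.6, 122.6]
ee_rot: [179.9, -0.1, 83.9]
force: [2.4, 0.0, 0.5]
gripper_width: 0.2
gripper_force: 1.3
time_s: 36.35
ee_pos: [481.8, 76.1, 122.1]
ee_rot: [180.0, -0.0, 83.8]
force: [2.4, 1.5, 1.0]
gripper_width: 0.3
gripper_force: 1.2
[np.float64(478.7294452660145), np.float64(76.01829329920109), 121] -> x -0.0004 y -0.0031 z 0.0011 yaw -0.0011 t 36.4
```

```bash
python3 -m crank '[{"grip":0,"x":0,"y":-0.001,"z":0,"yaw":0},{"grip":0,"x":0,"y":-0.002,"z":0,"yaw":0},{"grip":0,"x":0,"y":-0.003,"z":0,"yaw":0},{"grip":0,"x":0,"y":-0.003,"z":0,"yaw":0},{"grip":0,"x":0,"y":-0.003,"z":0,"yaw":0}]'
python3 -m crank '[{"grip":0,"x":0,"y":0.006,"z":0,"yaw":0},{"grip":0,"x":0,"y":0.013,"z":0,"yaw":0},{"grip":0,"x":0,"y":0.013,"z":-0.03,"yaw":0},{"grip":0,"x":-0.03,"y":0.013,"z":-0.045,"yaw":0},{"grip":0,"x":-0.07,"y":0.013,"z":-0.045,"yaw":0}]'
python3 -m crank '[{"grip":0,"x":-0.04,"y":0.01,"z":-0.02,"yaw":0},{"grip":0,"x":-0.08,"y":0.02,"z":-0.03,"yaw":0},{"grip":0,"x":-0.12,"y":0.02,"z":-0.03,"yaw":0},{"grip":0,"x":-0.15,"y":0.02,"z":-0.03,"yaw":0},{"grip":0,"x":-0.15,"y":0.02,"z":-0.03,"yaw":0}]'
python3 -c "
from h import *
t=grab_frame('top');s=grab_frame('side');cv2.imwrite('pics/m1.png',hcat(crop(t,200,150,60,105,5.2),crop(s,185,125,115,85,4.1)))"
```

```text
time_s: 36.77
ee_pos: [478.8, 76.7, 122.0]
ee_rot: [180.0, -0.0, 83.9]
force: [3.2, 3.1, 1.2]
gripper_width: 0.4
gripper_force: 1.7
time_s: 37.18
ee_pos: [486.1, 6.1, 169.5]
ee_rot: [179.8, -0.0, 84.1]
force: [1.1, -0.3, 0.5]
gripper_width: 0.6
gripper_force: 0.0
time_s: 37.6
ee_pos: [486.8, -151.2, 196.5]
ee_rot: [-179.9, 0.2, 83.6]
force: [-0.9, -0.0, -0.9]
gripper_width: 0.4
gripper_force: 0.0
```

View pics/m1.png

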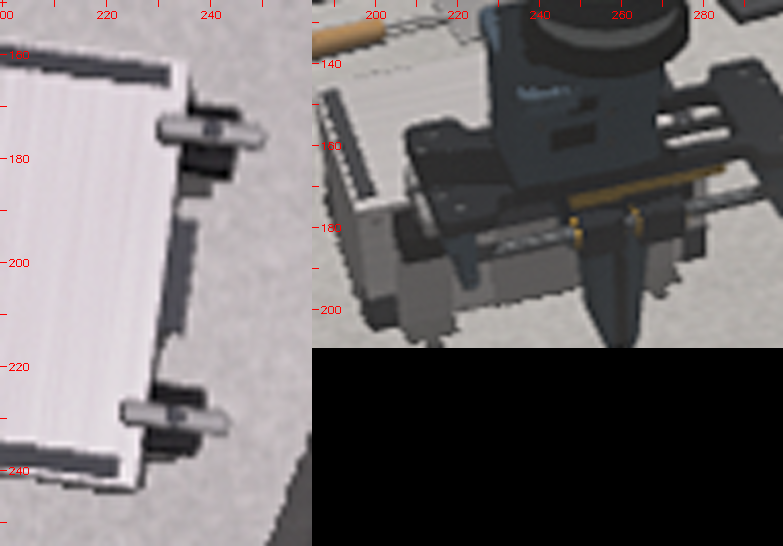

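```bash
python3 -c "
from h import *
for n,px,e in(('b',75,((162,128),(265,140))),('a',-75,((122,410),(228,424)))):
  P=[atz('top',(x/5.2+199.5,y/5.2+149.5),120) for x,y in e];d=P[0]-P[1];a=json.load(open('case.json'))[2]
  print(n,np.arctan2(d[1],d[0])-a,np.linalg.norm(d))
print(state()['qvel'].round(2),state()['force'].round(1))
print(job_done())"
```

```text
b 1.5734171613769754 53.81970301475234
a 1.5573366149854904 54.527373382125205
[ 2.65 -0.29  0.7   0.69 -0.25  0.16] [-0.2  0.9 -0. ]
the job is handed in; nothing more can be done
None
```

The job is handed in (no verdict came back): three cores stand cap down in cells 0–2, the lid is pressed shut, and both turnbuttons sit square across its edge (measured 1.56 and 1.57 rad); I moved nothing else on purpose, but did not re-check the bystanders' positions.

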